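Set the sander's guide roller on a gauge with the eccentric bolt

ROBOT

A 6-joint arm with a two-finger parallel gripper is mounted at the origin on the work surface. World frame = base frame: x ahead of the robot, y to its left, z up, the work surface at z = 0. Lengths are in m, angles in rad, forces in N, time in s.
With the tool pointing down it reaches from about 0.375 to 0.9 m from the base axis. Payload 3.1 kg.
Tool frame: the origin (TCP) lies on the centre line of the jaws, within the pads' length; the fingertips stand 25 mm ahead of it and the grasp point (between the pads) lies 6 mm ahead of it (manip.tips_ahead is the distance from the TCP to the fingertips, in m); z points along the fingers, y is the direction in which the jaws open and shut (so a half turn about z gives the same grasp; the last joint's range is limited). The gripper opens to 85 mm and grips with 20 to 120 N. Pads are 22 mm wide; open, the fingers measure 114 mm over their backs; the gripper's body (76 mm by 85 mm) begins 54 mm behind the grasp point. The pads swing forward as they close: fully open they stand 13 mm farther back than shut.
Start: joints at [-1.294, 0.527, 1.433, -0, 1.181, -0.178], TCP at [0.275, -0.561, 0.256] pointing down, gripper open.
Joint ranges: [-3.08, 3.08], [-0.75, 2.2], [0.22, 2.44], [-1.43, 4.57], [0, 2.65], [-2.85, 2.85]. Speed limits (rad/s): [2.79, 2.79, 3.14, 3.14, 3.14, 3.14].

INTERFACE

Orientations are given as a unit quaternion [x, y, z, w].
In Python, from station import manip gives the robot as it stands.
- The arm moves only by the tool play_rows, never from a script. Its argument "steps" is a list that holds one entry, the list of rows, each a list of 6 numbers: the shift along the tool's x, y, z in m, then the turn, a rotation vector about the tool's x, y, z in degrees. In form: [[[x, y, z, rx, ry, rz], ...]]. A call has 1 to 10 rows; each row shifts and turns the commanded pose from where the row before left it, along the tool's axes as they then stand; what a row does not reach is not made up. A row lasts 1/8 s, in which the tool goes at most 62.5 mm and 10.7 degrees, less where a joint would pass 70% of its speed; a pose out of reach is approached as far as the arm can. A call is refused whole if a number of a shift passes 0.0625 or a number of a turn 10.7, either way. A call with a gripper value outside its range is refused whole. "fingers" is the opening, from 0 (shut) to 1 (fully open), set as the call begins (left out, the last holds). The fingers move at their own pace and stop on an object; "squeeze" is the grip in N (left out, the last holds). Time passes only in rows, so rows that do not move let the fingers close. It gives the time, the measured TCP pose, the force and the opening at its end, in the units of the state.
- manip.sense(): the state, without advancing time (a new reading comes with each control period).
- manip.snapshot(name): name is "scene" or "top" or "wrist"; returns a dict with "img" (384x512x3 uint8, red, green, blue), "K" (3x3 intrinsics, pixels), "world_from_camera" (4x4, takes a point from camera to world coordinates). Camera axes: x right, y down, z forward; pixel columns grow to the right and rows downward; lengths in m; the calibration is good to about 2 mm. A picture is of the moment at which its call begins. There is no depth.
- manip.sign_off(): hands the job in, once; it reports no verdict.
Trained networks look in a picture, given as the dict that the camera call returned (one of the last four; its "shot" number tells which), for a name from the list of things; names that differ only in an ending like _2 or _b are one class to them, and where a whole thing is asked for, a point or a joint stands for the part that bears it (a point fixed in the world has none). Each returns a list of dicts, best first, with "score" (0 to 1); they miss things now and then, are a little off and sometimes report something else, mostly with a low value. They report only what shows in the picture. A call takes as long as a camera call. They do not tell look-alikes from the thing itself.
- manip.regions_of(label, picture): "pixels" (384x512 bool, what is visible of it) and "rect" ([left, top, right, bottom] in pixels, round what is visible of it).
- manip.pinpoint(label, picture): "point" ([column, row] in pixels: a listed point, or the origin of a listed thing).
The state is a dict: "t": time; "q": joint angles; "qd": joint speeds; "tau": joint torques, N m; "tcp_pos": TCP position; "tool_rot": TCP orientation; "force": force on the tool from outside, world axes, zero at the start; "ft_torque": the same for the moment, N m; "finger_gap": opening from 0.0 (shut) to 1.0 (fully open).
Only numpy, scipy, OpenCV 4.12 (cv2) and the standard library are available. Lean on these libraries where they do the work, as an engineer would, in place of code of your own. Each camera call takes 0.05 s, during which the arm holds its last target.

TASK

Stand the aluminium gauge block on the sander's bed, between the steel fence and the rubber guide roller, with its grip level with the roller. Turn the eccentric bolt until the roller nips the gauge lightly against the fence, so that with your hands off it is neither loose nor jammed but still slides with a light drag; then slide the nipped gauge along the fence towards the sanding sleeve until its front end is flush with the end of the fence, and leave it standing there, still lightly nipped. Leave the carved duck, the wooden blank and the spare sleeve alone.

Things in the scene. Friction and masses are not known exactly. Their poses are not given: they have to be found in the camera images.
- station: Feed guide of the sander, fixed: grey bed plate carrying fence, roller, eccentric bolt and sanding sleeve. y = feed direction along the fence towards the sanding sleeve; x = square to the fence, away from the robot; z up. Origin at bench height: x = 0 is the fence's face, y = 0 level with the roller, bed top at z = 10 mm. Plate x = -135 to +50, y = -100 to +190 mm. Two guide strips by the bolt end at z = 22.
- roller_about (a point): Fixed point on the station near the guide roller's axis (bolt at 0): upright rubber roller 32 mm dia., top 36 mm above bench, spins freely, on a slide that the bolt moves towards the fence. The axle is bolted in a slot: at bolt angle 0 the clear gap fence to roller is anywhere from 25 to 31 mm, to be felt out. The roller yields 1 mm per 4 N and springs back.
- fence_end (a point): Top corner of the fence's working face at its sanding-sleeve end, where the gauge's front end must finish flush.
- sanding_sleeve (a point): Top of the upright brown sanding sleeve on the bed, 44 mm dia., 82 mm above the bench, fixed and not turning; shows the direction to slide the gauge.
- fence: Straight steel fence on the bed, 190 mm long (station y = -95 to +95), top 36 mm above the bench. Origin on its working face, at its foot, level with the roller; axes as the station's. Right light nip: 3 to 13 N between gauge and fence (without gauge the gap would be 0.75 to 3.25 mm under the gauge's 20 mm); pushed along slowly, the gauge then drags about 2 to 9 N; unnipped 1 N or less.
- cam (a joint): Angle of the eccentric bolt, rad: 0 = roller farthest from the fence, growing clockwise seen from above, end stop at 3.0. Its spiral eccentric moves the roller towards the fence by 5 mm per rad, evenly. Stiff (about 0.35 N m of friction): it stays where it is left.
- cam_grip (a point): Middle of the eccentric bolt's steel bar head, on the bolt's axis, 53 mm above the bench, at station x = -96, y = 0 mm. The bar is 50 mm long (this point's x), 14 mm wide (its y), 41 to 65 mm above the bench, on a 22 mm round shank, and turns with the bolt. Grip it across its 14 mm.
- gauge: Loose aluminium gauge, about 250 g: bar 20 mm thick (x), 130 mm long (y), 26 mm tall; on the middle of its top an upright grip 14 mm (x) by 36 mm (y), 26 to 62 mm above the underside. Origin at the centre of the underside, z up. Same when turned half round. In the gap its length lies along station y; front end flush with the fence's end when the origin is at station y = +30 mm.
- duck: Loose carved wooden duck, 120 x 50 x 85 mm, origin under its middle; leave alone (not moved by more than 20 mm).
- blank: Loose wooden blank 45 x 75 x 30 mm, origin under its middle; leave alone (not moved by more than 20 mm).
- sleeve: Loose spare sanding sleeve, 46 mm dia., 60 mm tall, upright, origin under its middle; leave alone (not moved by more than 20 mm).
Mind the look-alikes: they are no part of the job. Several things look just like the gauge: the one meant starts farthest from the robot's base.

How it is judged:
On the way, in this order (a step that is already met when the one before it is completed fails the run):
1. the gauge stands on the bed between fence and roller, its grip level with the roller (within 18 mm along the fence) (z of gauge in the frame of station below 0.013 m and x of gauge in the frame of station between -0.022 and -0.006 m and y of gauge in the frame of station between -0.018 and 0.018 m and angle between gauge's own z axis and vertical below 0.08 rad), for 0.2 s.
2. with the fingers off gauge and bolt, the roller nips the gauge against the fence (1 to 16 N here, since it may not have settled yet), the grip still level with the roller (within 18 mm) (contact force between gauge and fence between 1 and 16 N and contact force between the fingers and anything else below 0.1 N and y of gauge in the frame of station between -0.018 and 0.018 m and z of gauge in the frame of station below 0.013 m), for 0.2 s.
3. the nipped gauge has been slid along the fence until its front end is within 7 mm of the fence's end (y of gauge in the frame of station between 0.023 and 0.037 m and contact force between gauge and fence above 1 N), for 0.2 s.
At the end, for the whole second after the job is handed in: The gauge stands at rest on the bed (underside within 3 mm of it, upright), its front end within 7 mm of flush with the fence's end, and the roller presses it against the fence with 3 to 13 N (contact force between gauge and fence between 3 and 13 N and y of gauge in the frame of station between 0.023 and 0.037 m and z of gauge in the frame of station below 0.013 m and angle between gauge's own z axis and vertical below 0.08 rad and linear speed of gauge below 0.01 m/s); the robot touches nothing.
It fails at once if the duck is moved by more than 20 mm (distance of duck from where it was at the start of the episode above 0.02 m).
It fails at once if the blank is moved by more than 20 mm (distance of blank from where it was at the start of the episode above 0.02 m).
It fails at once if the spare sleeve is moved by more than 20 mm (distance of sleeve from where it was at the start of the episode above 0.02 m).
It also fails if it takes over 72 s, if anything falls off the work surface, if the arm or the gripper's body presses on something with over 40 N, if the wrist force passes 120 N, or if a joint passes its speed limit or range.

## Working session

There is one attempt and no reset: what is moved stays moved. The work goes in short steps, Python scripts to look and compute and a tool call to move; the robot and the scene stay as the last step left them, time stands still between calls to the robot, and variables do not carry over. Pictures are saved under pics/ and viewed, and the job is handed in when it is done.

Besides the shell and the picture viewer there is one more tool, called after "Request:" as name(argument=value, ...) on one line, values as JSON. play_rows: Moves the arm, as the interface text tells. Its arguments: {"type":"object","properties":{"steps":{"type":"array"},"fingers":{"type":"number"},"squeeze":{"type":"number"}},"required":["steps"]}

```bash
ls; mkdir -p pics; python3 - <<'E'
from station import manip
import cv2
print(manip.sense())
for n in ("scene","top","wrist"):
    p=manip.snapshot(n); cv2.imwrite(f"pics/{n}0.png",cv2.cvtColor(p["img"],cv2.COLOR_RGB2BGR))
    print(n,p["K"].tolist(),p["world_from_camera"].round(4).tolist(),p["shot"])
    for l in ("gauge","cam_grip","roller_about","fence_end","sanding_sleeve","fence","duck","blank","sleeve","station"):
        print(l,[(r["point"],round(r["score"],2)) for r in manip.pinpoint(l,p)])
E
```

```text
pics
{'t': 0.0, 'q': array([-1.29350794e+00,  5.28447960e-01,  1.43392527e+00, -3.34642029e-05,
        1.18141471e+00, -1.78487369e-01]), 'qd': array([-5.41208297e-05,  5.38507491e-04, -1.68382657e-03, -3.16484016e-04,
       -5.63220151e-04,  6.57082519e-04]), 'tau': array([-2.37479999e-04, -4.42353129e+01, -1.78027546e+01, -2.49272834e-04,
        8.41033616e-03,  9.73294107e-06]), 'tcp_pos': array([ 0.2749362 , -0.56052299,  0.25533746]), 'tool_rot': array([ 9.74143713e-01,  2.25926583e-01, -6.96557993e-05, -1.09553952e-03]), 'force': array([-0.23054039, -0.74045   ,  0.30031547]), 'ft_torque': array([-0.03851034, -0.0219521 , -0.02471111]), 'finger_gap': 0.9967061274529566}
scene [[381.7269898317445, 0.0, 251.21995367810842], [0.0, 381.7269898317445, 184.3354389628373], [0.0, 0.0, 1.0]] [[0.7754, 0.4769, -0.4139, 0.9278], [0.6314, -0.5977, 0.4941, -0.489], [-0.0118, -0.6445, -0.7646, 0.9269], [0.0, 0.0, 0.0, 1.0]] 1
gauge [([166.9, 276.3], 0.78), ([125.9, 259.1], 0.65), ([193.7, 227.4], 0.54), ([270.8, 134.8], 0.31)]
cam_grip [([282.0, 189.9], 0.66), ([273.0, 136.1], 0.49)]
roll
[... 651 characters left out ...]
.8], 0.67)]
cam_grip [([247.2, 176.4], 0.47)]
roller_about [([249.3, 163.2], 0.63)]
fence_end [([220.5, 141.9], 0.75)]
sanding_sleeve []
fence [([251.5, 147.2], 0.97), ([251.5, 147.4], 0.2)]
duck [([386.3, 157.8], 0.68)]
blank [([163.5, 251.0], 0.92)]
sleeve [([136.2, 186.6], 0.75)]
station [([251.6, 147.8], 0.58)]
wrist [[315.3705043635341, 0.0, 252.51358659501344], [0.0, 315.3705043635341, 192.99741177444756], [0.0, 0.0, 1.0]] [[0.4391, -0.8518, -0.2857, 0.3487], [-0.8984, -0.4163, -0.1397, -0.5238], [0.0001, 0.318, -0.9481, 0.3746], [0.0, 0.0, 0.0, 1.0]] 3
gauge [([69.8, 11.1], 0.71)]
cam_grip []
roller_about []
fence_end []
sanding_sleeve []
fence []
duck []
blank []
sleeve []
station []
```

View pics/scene0.png

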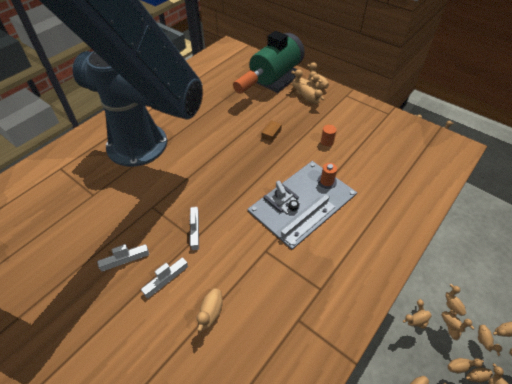

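View pics/top0.png

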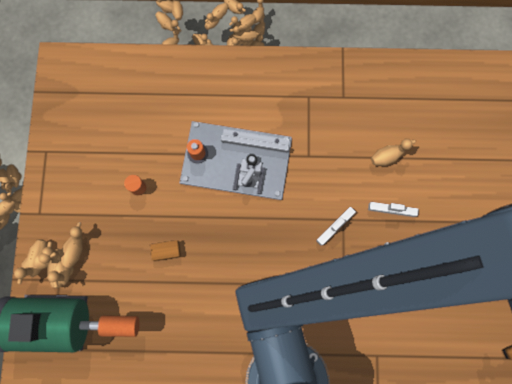

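View pics/wrist0.png

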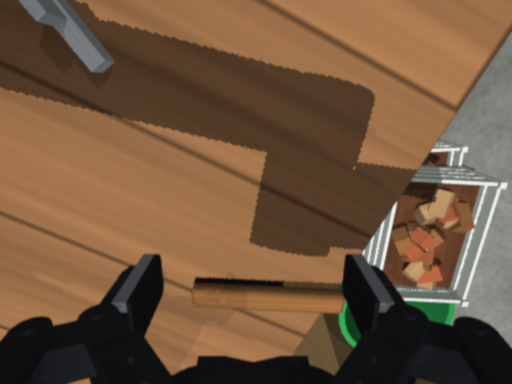

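Three gauge look-alikes show in the scene view, at (166,277), (123,257) and (194,228). The station is at about (302,205). In the top view two of them are at (393,209) and (336,226), and the arm hides the third. Next I measure their distances from the base.

```bash
cat > h.py <<'E'
import numpy as np, cv2
from station import manip
def ray(p,uv):
    K=p["K"];T=np.array(p["world_from_camera"])
    d=T[:3,:3]@np.linalg.solve(K,[uv[0],uv[1],1.]); return T[:3,3],d/np.linalg.norm(d)
def onz(p,uv,z):
    o,d=ray(p,uv); return o+d*(z-o[2])/d[2]
def tri(*pu):
    A=np.zeros((3,3));b=np.zeros(3)
    for p,uv in pu:
        o,d=ray(p,uv);M=np.eye(3)-np.outer(d,d);A+=M;b+=M@o
    x=np.linalg.solve(A,b)
    r=[np.linalg.norm((np.eye(3)-np.outer(d,d))@(x-o)) for o,d in (ray(p,u) for p,u in pu)]
    return x,np.array(r)
def proj(p,X):
    T=np.array(p["world_from_camera"]);c=T[:3,:3].T@(np.asarray(X)-T[:3,3]);q=p["K"]@c;return q[:2]/q[2]
def save(p,name,crop=None,s=1):
    im=cv2.cvtColor(p["img"],cv2.COLOR_RGB2BGR)
    if crop: l,t,r,b=crop; im=im[t:b,l:r]
    im=cv2.resize(im,None,fx=s,fy=s,interpolation=cv2.INTER_CUBIC); cv2.imwrite(f"pics/{name}.png",im)
E
python3 - <<'E'
from h import *
s=manip.snapshot("scene"); t=manip.snapshot("top")
np.set_printoptions(precision=4,suppress=True)
for n,p in(("s",s),("t",t)):
    for r in manip.regions_of("gauge",p):
        px=r["pixels"]; ys,xs=np.nonzero(px)
        if len(xs)<10: continue
        c,sz,a=cv2.minAreaRect(np.c_[xs,ys].astype(np.float32))
        X=onz(p,c,0.018)
        print(n,round(r["score"],2),r["rect"],len(xs),X,np.hypot(*X[:2]))
X=lambda l:manip.pinpoint(l,s)[0]["point"]
for l in("cam_grip","roller_about","fence_end","fence","station"):
    a=manip.pinpoint(l,s);b=manip.pinpoint(l,t)
    if a and b: print(l,tri((s,a[0]["point"]),(t,b[0]["point"])))
save(s,"gauges",(90,190,260,340),4); save(t,"st_top",(165,100,305,215),5); save(s,"st_sc",(235,120,365,250),5)
E
```

```text
s 0.8 [99.3, 246.6, 146.6, 272.3] 644 [ 0.3187 -0.3133  0.018 ] 0.4469284570270213
s 0.62 [188.8, 205.4, 201.2, 250.1] 385 [ 0.411  -0.1292  0.018 ] 0.4308239790170807
s 0.59 [140.9, 256.1, 184.9, 297.8] 686 [ 0.4514 -0.2834  0.018 ] 0.5330369676193702
t 0.92 [317.2, 205.2, 351.2, 245.3] 359 [ 0.4094 -0.1249  0.018 ] 0.4280549085871657
t 0.88 [365.7, 202.3, 417.8, 216.1] 485 [ 0.4594 -0.2847  0.018 ] 0.5404593331696014
cam_grip (array([0.5372, 0.1177, 0.0547]), array([0.0014, 0.0014]))
roller_about (array([0.5805, 0.1056, 0.0399]), array([0.0009, 0.0009]))
fence_end (array([0.644 , 0.2059, 0.0163]), array([0.0049, 0.0049]))
fence (array([0.6339, 0.1071, 0.0071]), array([0.001, 0.001]))
station (array([ 0.6291,  0.0987, -0.003 ]), array([0.0002, 0.0002]))
```

View pics/gauges.png

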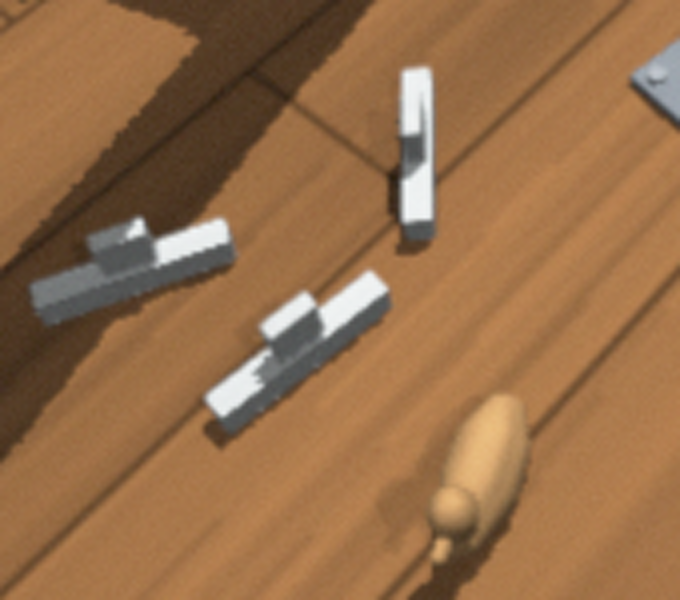

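View pics/st_top.png

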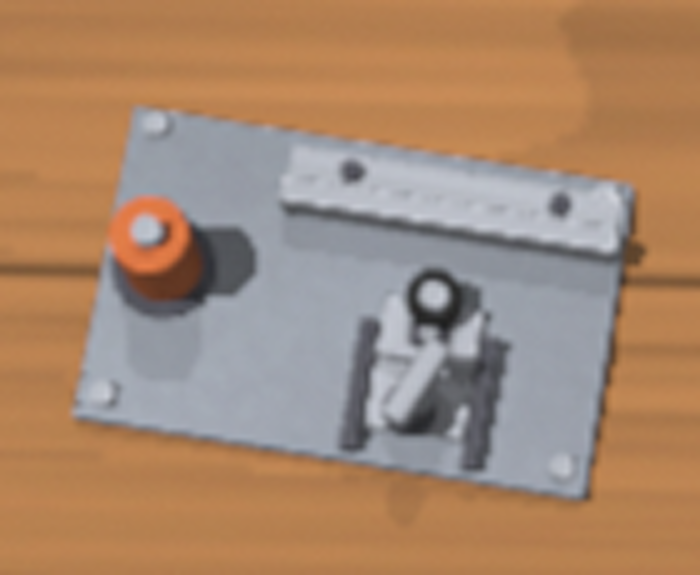

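View pics/st_sc.png

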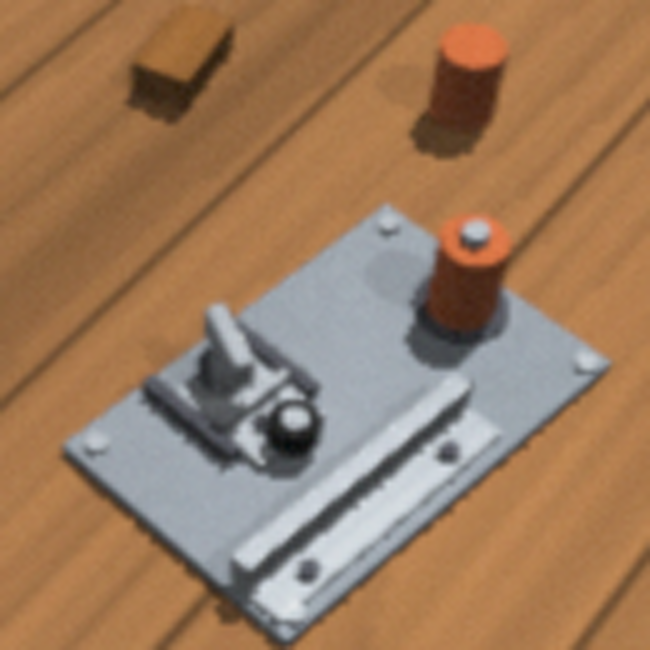

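The gauge meant is the one at scene (166,277) and top (393,209). It is 0.54 m from the base, against 0.45 m and 0.43 m for the other two, and the crop confirms a bar with an upright grip. Next I fit the station pose from the plate corners in both views.

```bash
python3 - <<'E'
from h import *
from scipy.optimize import least_squares
np.set_printoptions(precision=4,suppress=True)
s=manip.snapshot("scene"); t=manip.snapshot("top")
C=[(.05,.19),(.05,-.1),(-.135,-.1),(-.135,.19)]
tp=[(192.4,121.4),(291.6,137),(282.4,199.6),(180,183)]
sp=[(235+610/5,120+362/5),(235+285/5,120+645/5),(235+65/5,120+450/5),(235+387/5,120+205/5)]
def W(v,c,z): 
    a=v[2]; return np.array([v[0]+c[0]*np.cos(a)-c[1]*np.sin(a), v[1]+c[0]*np.sin(a)+c[1]*np.cos(a), z])
def f(v,which=3):
    r=[]
    for c,a,b in zip(C,tp,sp):
        if which&1:r+=list(proj(t,W(v,c,.01))-a)
        if which&2:r+=list(proj(s,W(v,c,.01))-b)
    return np.array(r)
for w in(3,1,2):
    o=least_squares(f,[.63,.1,-.15],args=(w,)); print(w,o.x,np.degrees(o.x[2]),np.abs(o.fun).max())
o=least_squares(f,[.63,.1,-.15])
for n,c,z in(("cam",(-.096,0),.053),("roller",(-.041-.002,0),.036),("fend",(0,.095),.036)):print(n,W(o.x,c,z))
# gauge outline: principal axis of mask
for r in manip.regions_of("gauge",t)[:3]:
    ys,xs=np.nonzero(r["pixels"]);P=np.array([onz(t,(x,y),.026)[:2] for x,y in zip(xs,ys)])
    c,sz,a=cv2.minAreaRect((P*1000).astype(np.float32)); bx=cv2.boxPoints((c,sz,a)); e=[bx[1]-bx[0],bx[2]-bx[1]]; e=max(e,key=np.linalg.norm)
    print("gauge",c,sz,np.degrees(np.arctan2(e[1],e[0])),r["score"])
for r in manip.pinpoint("gauge",t):print([r["point"]],onz(t,r["point"],0))
for r in manip.pinpoint("gauge",s):print([r["point"]],onz(s,r["point"],0))
E
```

```text
3 [ 0.6289  0.0989 -0.1421] -8.140847025632569 1.7646046347846323
1 [ 0.6263  0.0977 -0.1432] -8.202737302068215 0.6276924935326065
2 [ 0.6315  0.1001 -0.1417] -8.118381911112518 0.8142156645955652
cam [0.5338 0.1125 0.053 ]
roller [0.5863 0.105  0.036 ]
fend [0.6423 0.1929 0.036 ]
gauge (457.1787414550781, -282.49505615234375) (129.7589874267578, 30.591896057128906) 83.569885 0.92
gauge (408.7467346191406, -126.65245819091797) (20.914836883544922, 134.86451721191406) -44.639843 0.91
gauge (586.7491455078125, 151.19677734375) (287.3442687988281, 186.2899627685547) 81.823494 0.57
[[391.0, 212.5]] [ 0.4498 -0.2854  0.    ]
[[337.3, 223.9]] [ 0.4151 -0.1355  0.    ]
[[165.3, 276.1]] [ 0.4487 -0.2784  0.    ]
[[196.1, 230.2]] [ 0.4109 -0.1237  0.    ]
[[124.5, 262.3]] [ 0.3315 -0.3203  0.    ]
[[272.5, 136.2]] [0.3439 0.3305 0.    ]
```

```bash
cat >> h.py <<'E'
from scipy.spatial.transform import Rotation as Ro
def plan(dst,theta,n,start=None):
    """rows to world dst with tool-x yaw theta(deg), tool down"""
    st=manip.sense(); p=np.array(st["tcp_pos"]);R=Ro.from_quat(st["tool_rot"])
    x=R.as_matrix()[:,0]; th=np.degrees(np.arctan2(x[1],x[0])); 
    G=Ro.from_matrix(np.array([[np.cos(np.radians(theta)),np.sin(np.radians(theta)),0],[np.sin(np.radians(theta)),-np.cos(np.radians(theta)),0],[0,0,-1]]).astype(float))
    rv=(R.inv()*G).as_rotvec(degrees=True)
    rows=[];d=(np.asarray(dst)-p)/n
    for i in range(n):
        Ri=R*Ro.from_rotvec(rv*i/n,degrees=True)
        rows.append(np.r_[Ri.inv().apply(d).round(4),(rv/n).round(2)].tolist())
    print("from",p.round(4),"th",round(th,2),"t",st["t"],"F",st["force"].round(2))
    print(rows)
E
python3 - <<'E'
from h import *
plan([.452,-.283,.25],83.6,7)
E
```

```text
from [ 0.2751 -0.5612  0.2563] th 26.11 t 2.6 F [-0.87  1.24 -0.22]
[[0.0402, -0.0246, 0.0009, -0.0, -0.0, -8.21], [0.0433, -0.0186, 0.0009, -0.0, -0.0, -8.21], [0.0455, -0.0122, 0.0009, -0.0, -0.0, -8.21], [0.0468, -0.0056, 0.0009, -0.0, -0.0, -8.21], [0.0471, 0.0012, 0.0009, -0.0, -0.0, -8.21], [0.0464, 0.0079, 0.0009, -0.0, -0.0, -8.21], [0.0448, 0.0144, 0.0009, -0.0, -0.0, -8.21]]
```

Request:
play_rows(steps=[[[0.04,-0.0245,0.001,0,0,-8.2],[0.0435,-0.0185,0.001,0,0,-8.2],[0.0455,-0.012,0.001,0,0,-8.2],[0.047,-0.0055,0.001,0,0,-8.2],[0.047,0.001,0.001,0,0,-8.2],[0.0465,0.008,0.001,0,0,-8.2],[0.045,0.0145,0.001,0,0,-8.2],[0,0,0,0,0,0]]], fingers=0.6, squeeze=40)

```text
t: 3.6
tcp_pos: [0.4538, -0.2801, 0.2493]
tool_rot: [0.744, 0.668, 0.0, -0.0]
force: [0.8, -0.4, -0.1]
finger_gap: 0.602
```

```bash
python3 - <<'E'
from h import *
np.set_printoptions(precision=4,suppress=True)
st=manip.sense();print(st["t"],st["tcp_pos"],st["tool_rot"],st["q"],st["finger_gap"])
w=manip.snapshot("wrist");save(w,"w1",None,1.5)
for r in manip.regions_of("gauge",w)[:2]:
    ys,xs=np.nonzero(r["pixels"]);print(r["score"],r["rect"])
np.savez("w1.npz",K=w["K"],T=w["world_from_camera"])
for r in manip.pinpoint("gauge",w):print(r["point"],r["score"],onz(w,r["point"],0))
E
```

```text
3.6 [ 0.4538 -0.2801  0.2493] [ 0.7444  0.6678  0.0002 -0.0004] [-0.7629  0.4137  1.6698  0.0006  1.0589 -0.6549] 0.6019842727378499
0.93 [157.2, 0.0, 251.3, 70.8]
0.65 [246.9, 107.8, 270.2, 221.9]
[158.2, 197.6] 0.77 [ 0.3328 -0.313   0.    ]
[255.0, 164.4] 0.73 [ 0.4562 -0.2844  0.    ]
[192.7, 18.6] 0.66 [ 0.4085 -0.1234  0.    ]
```

View pics/w1.png

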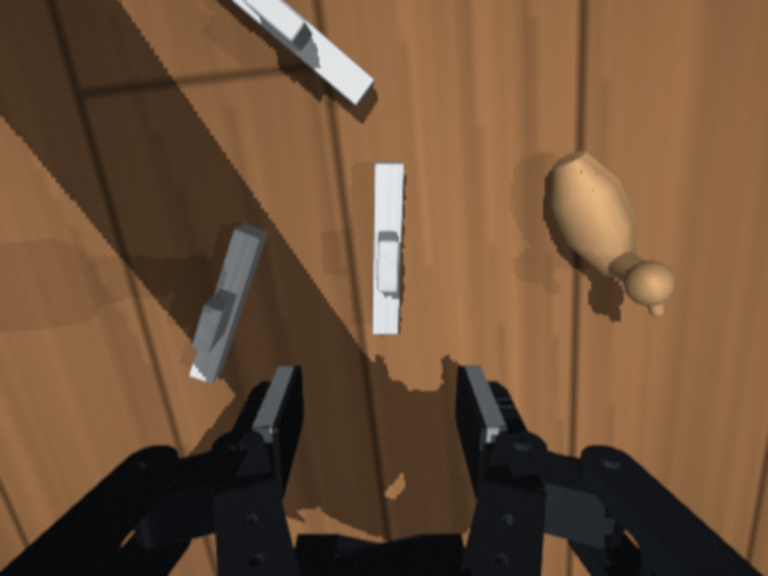

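The target gauge is in the middle of the wrist view (768 px scale): bar ends at (389,163) and (386,333), grip top at (388,265). The other two are at (230,300) and (305,45), and the duck is at (600,220).

```bash
python3 - <<'E'
from h import *
np.set_printoptions(precision=4,suppress=True)
d=np.load("w1.npz");w=dict(K=d["K"],world_from_camera=d["T"])
c=[(376,163),(403,163),(398,334),(373,333)]
P=[onz(w,np.array(x)/1.5,.026) for x in c];print(np.array(P)); m=np.mean(P,0)
a=(P[0]+P[1]-P[2]-P[3])/2;print("bar",m,np.linalg.norm(a),np.degrees(np.arctan2(a[1],a[0])),np.linalg.norm(P[0]-P[1]))
g=[(379,265),(398,265),(388.5,265)]
print([onz(w,np.array(x)/1.5,.062) for x in g])
plan([m[0],m[1],.12],np.degrees(np.arctan2(a[1],a[0])),3)
E
```

```text
[[ 0.4585 -0.2182  0.026 ]
 [ 0.4773 -0.2203  0.026 ]
 [ 0.4612 -0.3495  0.026 ]
 [ 0.4418 -0.3465  0.026 ]]
bar [ 0.4597 -0.2836  0.026 ] 0.1297914969595439 82.75131555740475 0.018879104962840308
[array([ 0.4536, -0.282 ,  0.062 ]), array([ 0.4662, -0.2834,  0.062 ]), array([ 0.4599, -0.2827,  0.062 ])]
from [ 0.4527 -0.2836  0.2495] th 83.48 t 3.75 F [ 1.02  0.63 -0.28]
[[0.0003, 0.0023, 0.0432, 0.01, 0.02, 0.24], [0.0003, 0.0023, 0.0432, 0.01, 0.02, 0.24], [0.0003, 0.0023, 0.0432, 0.01, 0.02, 0.24]]
```

Request:
play_rows(steps=[[[0,0.0025,0.043,0,0,0.25],[0,0.0025,0.043,0,0,0.25],[0,0.0025,0.043,0,0,0.25],[0,0,0,0,0,0]]])

```text
t: 4.25
tcp_pos: [0.458, -0.2838, 0.1176]
tool_rot: [0.751, 0.66, -0.0, -0.004]
force: [0.5, 0.3, -0.5]
finger_gap: 0.598
```

```bash
python3 - <<'E'
from h import *
np.set_printoptions(precision=4,suppress=True)
st=manip.sense();print(st["t"],st["tcp_pos"],st["tool_rot"],st["force"])
w=manip.snapshot("wrist");save(w,"w2",None,1.5)
np.savez("w2.npz",K=w["K"],T=w["world_from_camera"])
E
```

```text
4.25 [ 0.458  -0.2838  0.1176] [ 0.7512  0.6601 -0.0004 -0.0036] [ 0.4844  0.3006 -0.503 ]
```

View pics/w2.png

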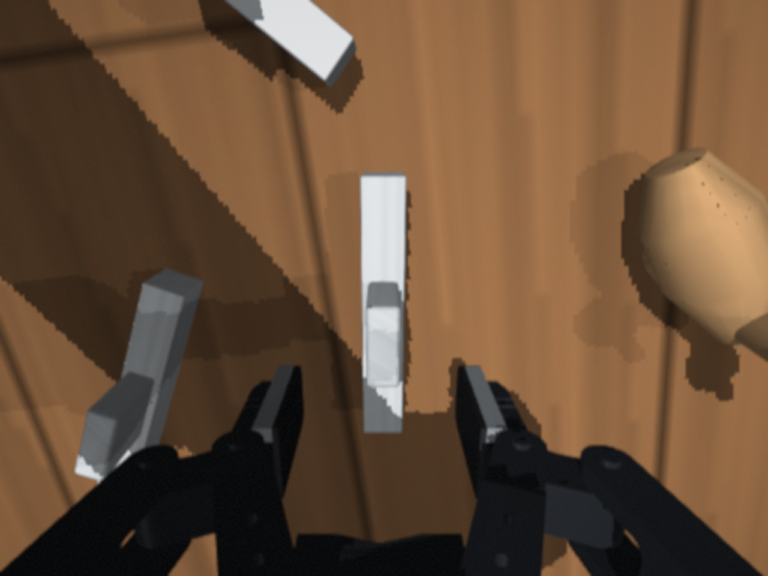

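```bash
python3 - <<'E'
from h import *
np.set_printoptions(precision=4,suppress=True)
L=lambda n:(lambda d:dict(K=d["K"],world_from_camera=d["T"]))(np.load(n))
a,b=L("w1.npz"),L("w2.npz")
A=[(376,163),(403,163),(398,334),(373,333),(388.5,292)];B=[(362,176),(405,176),(402,432),(365,432),(385,386)]
for x,y in zip(A,B):print(tri((a,np.array(x)/1.5),(b,np.array(y)/1.5)))
P=[onz(b,np.array(x)/1.5,.026) for x in B[:4]];m=np.mean(P,0);v=(P[0]+P[1]-P[2]-P[3])/2
print(m,np.linalg.norm(v),np.degrees(np.arctan2(v[1],v[0])),np.linalg.norm(P[0]-P[1]))
print("grip",[onz(b,np.array(x)/1.5,.062) for x in((370,308),(401,308),(402,386),(368,386))])
plan([m[0],m[1],.05],np.degrees(np.arctan2(v[1],v[0])),2)
E
```

```text
(array([ 0.4585, -0.2181,  0.0285]), array([0., 0.]))
(array([ 0.4762, -0.2188,  0.0473]), array([0.0001, 0.0001]))
(array([ 0.461 , -0.3492,  0.0266]), array([0.0002, 0.0002]))
(array([ 0.442 , -0.3454,  0.0285]), array([0., 0.]))
(array([ 0.4577, -0.3024,  0.0599]), array([0.0002, 0.0002]))
[ 0.4594 -0.284   0.026 ] 0.12991557432114997 82.73149447995965 0.01864555565759709
grip [array([ 0.4562, -0.266 ,  0.062 ]), array([ 0.4683, -0.2676,  0.062 ]), array([ 0.4647, -0.302 ,  0.062 ]), array([ 0.4507, -0.3002,  0.062 ])]
from [ 0.4591 -0.2847  0.1195] th 82.64 t 4.3 F [ 0.32 -0.21 -0.31]
[[0.0003, 0.0002, 0.0347, -0.07, -0.04, -0.05], [0.0003, 0.0001, 0.0347, -0.07, -0.04, -0.05]]
```

Two-view heights are about 27 mm for the bar top and 60 mm for the grip top, as they must be. I descend and grip.

Request:
play_rows(steps=[[[0,0,0.032,0,0,0],[0,0,0.032,0,0,0],[0,0,0,0,0,0]]])

```text
t: 4.68
tcp_pos: [0.4599, -0.2844, 0.0566]
tool_rot: [0.751, 0.661, -0.0, -0.0]
force: [-0.0, -0.1, 0.8]
finger_gap: 0.6
```

Request:
play_rows(steps=[[[0,0,0,0,0,0],[0,0,0,0,0,0],[0,0,0,0,0,0],[0,0,0,0,0,0]]], fingers=0, squeeze=60)

```text
t: 5.18
tcp_pos: [0.4612, -0.2848, 0.0581]
tool_rot: [0.75, 0.661, 0.0, 0.002]
force: [-0.2, 0.2, 7.8]
finger_gap: 0.153
```

Request:
play_rows(steps=[[[0,0,-0.04,0,0,0],[0,0,-0.06,0,0,0],[0,0,-0.025,0,0,0],[0,0,0,0,0,0]]])

```text
t: 5.68
tcp_pos: [0.4611, -0.2846, 0.1836]
tool_rot: [0.75, 0.661, 0.0, 0.003]
force: [-0.1, -0.7, -3.6]
finger_gap: 0.155
```

```bash
python3 - <<'E'
from h import *
st=manip.sense();print(st["finger_gap"],st["q"].round(2))
plan([.6165,.1007,.18],81.86,8)
E
```

```text
0.15474101140684318 [-0.76  0.52  1.72 -0.    0.9  -0.63]
from [ 0.4611 -0.2846  0.1836] th 82.78 t 5.675 F [-0.1  -0.68 -3.55]
[[0.0502, 0.0132, 0.0003, 0.03, 0.02, 0.11], [0.0502, 0.0131, 0.0004, 0.03, 0.02, 0.11], [0.0503, 0.013, 0.0004, 0.03, 0.02, 0.11], [0.0503, 0.0129, 0.0004, 0.03, 0.02, 0.11], [0.0503, 0.0128, 0.0004, 0.03, 0.02, 0.11], [0.0504, 0.0127, 0.0004, 0.03, 0.02, 0.11], [0.0504, 0.0126, 0.0004, 0.03, 0.02, 0.11], [0.0504, 0.0125, 0.0004, 0.03, 0.02, 0.11]]
```

Request:
play_rows(steps=[[[0.05,0.013,0,0,0,0.1],[0.05,0.013,0,0,0,0.1],[0.05,0.013,0,0,0,0.1],[0.05,0.013,0,0,0,0.1],[0.05,0.013,0,0,0,0.1],[0.05,0.013,0,0,0,0.1],[0.05,0.013,0,0,0,0.1],[0.05,0.012,0,0,0,0.2],[0,0,0,0,0,0],[0,0,0,0,0,0]]])

```text
t: 6.92
tcp_pos: [0.6135, 0.099, 0.1793]
tool_rot: [0.755, 0.656, -0.002, -0.001]
force: [-0.7, 0.7, -2.0]
finger_gap: 0.149
```

```bash
python3 - <<'E'
from h import *
np.set_printoptions(precision=4,suppress=True)
st=manip.sense();print(st["t"],st["tcp_pos"],st["q"].round(2),st["force"])
w=manip.snapshot("wrist");save(w,"w3",None,1.5)
np.savez("w3.npz",K=w["K"],T=w["world_from_camera"])
for l in("roller_about","cam_grip","fence_end","sanding_sleeve","fence"):
    for r in manip.pinpoint(l,w)[:2]:print(l,r)
E
```

```text
6.925 [0.6135 0.099  0.1793] [-0.02  0.62  1.51 -0.    1.02  0.12] [-0.6629  0.7156 -2.0179]
roller_about {'point': [217.9, 179.8], 'score': 0.89}
cam_grip {'point': [154.7, 189.4], 'score': 0.71}
fence_end {'point': [277.9, 64.5], 'score': 0.58}
fence {'point': [270.5, 170.9], 'score': 0.64}
```

View pics/w3.png

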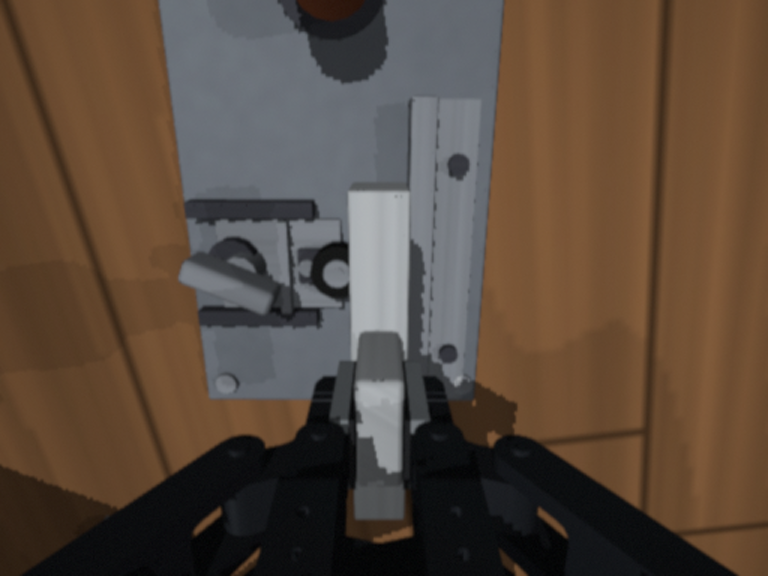

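The picture shows (768 px scale) the gauge in hand at (379,270), the fence face edge at x≈411 from y=98 down, the roller at (336,270), the bar head at (229,283), and the near plate corners at (208,400) and (475,400).

```bash
python3 - <<'E'
from h import *
np.set_printoptions(precision=4,suppress=True)
d=np.load("w3.npz");w=dict(K=d["K"],world_from_camera=d["T"])
def W(v,c,z):
    a=v[2]; return np.array([v[0]+c[0]*np.cos(a)-c[1]*np.sin(a), v[1]+c[0]*np.sin(a)+c[1]*np.cos(a), z])
def inv(v,X):
    a=v[2];dx,dy=X[0]-v[0],X[1]-v[1];return np.array([dx*np.cos(a)+dy*np.sin(a),-dx*np.sin(a)+dy*np.cos(a)])*1000
from scipy.optimize import least_squares
pts=[((-.135,-.1),.01,(208,400)),((.05,-.1),.01,(475,400)),((0,.095),.036,(411,98)),((.0,-.04),.036,(413,330))]
def f(v):
    r=[]
    for i,(c,z,u) in enumerate(pts):
        e=proj(w,W(v,c,z))*1.5-u
        r+=list(e) if i<3 else [e[0]]
    return r
v=least_squares(f,[.63,.1,-.142]).x;print("station",v,np.degrees(v[2]),np.array(f(v)))
v0=np.array([.6289,.0989,-.1421])
for vv in(v,v0):
  print([ (proj(w,W(vv,c,z))*1.5).round(0) for c,z in (((0,.095),.036),((-.135,-.1),.01),((.05,-.1),.01),((-.096,0),.065),((-.04,0),.036))])
  I=lambda u,z:inv(vv,onz(w,np.array(u)/1.5,z))
  print("roller",I((336,270),.036),"bar",I((229,283),.065),I((186,265),.065),I((273,299),.065), "bolts shank",I((240,265),.03))
  zb=.18-.0566+.026
  print("gauge front",I((349,190),zb),I((409,190),zb))
  st=manip.sense();print("tcp",inv(vv,st["tcp_pos"]))
E
```

```text
station [ 0.6307  0.1011 -0.1411] -8.085359473646045 [ 2.633   0.7781  1.0325  1.0124  1.6937 -1.2679 -5.1707]
[array([413.,  97.]), array([211., 401.]), array([476., 401.]), array([227., 290.]), array([340., 274.])]
roller [-42.116    2.5346] bar [-94.8059   4.0151] [-115.7935   13.6682] [-72.6844  -4.7693] bolts shank [-98.9919   3.8462]
gauge front [-26.2231  61.3316] [-7.715  61.3179]
tcp [-15.2177  -5.4435]
[array([410., 102.]), array([209., 404.]), array([474., 404.]), array([225., 295.]), array([337., 278.])]
roller [-40.6822   4.9562] bar [-93.3736   6.3848] [-114.3707   16.0173] [-71.2434  -2.3778] bolts shank [-97.5595   6.2117]
gauge front [-24.8472  63.7688] [-6.3391 63.7733]
tcp [-13.7761  -2.9955]
```

```bash
python3 - <<'E'
import cv2
im=cv2.imread("pics/w3.png");im=cv2.resize(im,(512,384),interpolation=cv2.INTER_AREA)
im=im[50:270,110:340];cv2.imwrite("pics/w3c.png",cv2.resize(im,None,fx=2.7,fy=2.7,interpolation=cv2.INTER_CUBIC))
E
```

```text
(no output)
```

View pics/w3c.png

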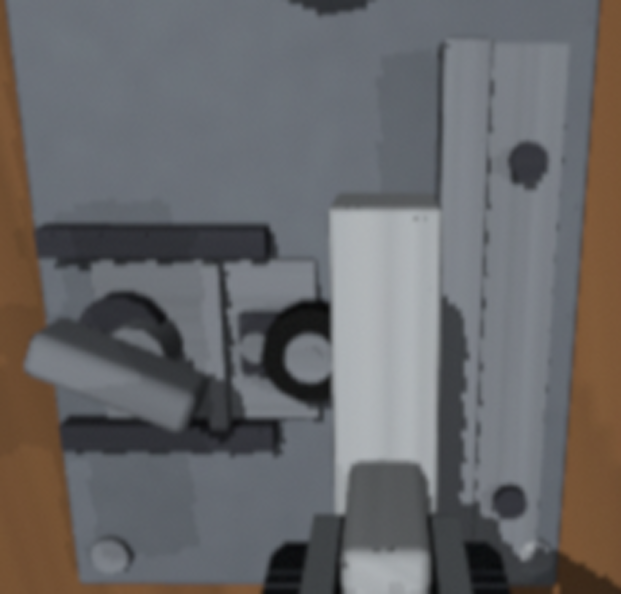

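```bash
python3 - <<'E'
from h import *
np.set_printoptions(precision=4,suppress=True)
d=np.load("w3.npz");w=dict(K=d["K"],world_from_camera=d["T"])
def W(v,c,z):
    a=v[2]; return np.array([v[0]+c[0]*np.cos(a)-c[1]*np.sin(a), v[1]+c[0]*np.sin(a)+c[1]*np.cos(a), z])
def inv(v,X):
    a=v[2];dx,dy=X[0]-v[0],X[1]-v[1];return np.array([dx*np.cos(a)+dy*np.sin(a),-dx*np.sin(a)+dy*np.cos(a)])*1000
from scipy.optimize import least_squares
U=lambda x,y:np.array((110+x/2.7,50+y/2.7))
def f(v):
    g=lambda u,z:inv(v,onz(w,u,z))
    e=g(U(444,40),.036)-[0,95]
    r=list(e)
    for u in((8,0),(44,290),(80,583)): r.append(g(U(*u),.01)[0]+135)
    for u in((599,0),(578,290),(556,583)): r.append(g(U(*u),.01)[0]-50)
    for u in((80,583),(556,583)): r.append(g(U(*u),.01)[1]+100)
    return r
v=least_squares(f,[.63,.1,-.142]).x;print("station",v,np.degrees(v[2]),np.array(f(v)))
g=lambda u,z:inv(v,onz(w,u,z))
print("roller L",g(U(262,352),.036),"ring top",g(U(305,300),.036),"bot",g(U(305,405),.036),"cap",g(U(308,353),.036))
for z in(.13,.145,.15):
    print("gauge",g(U(331,208),z),g(U(440,208),z),g(U(336,480),z),g(U(433,480),z))
print("bar ends",g(U(28,355),.065),g(U(52,322),.065),g(U(200,390),.065),g(U(178,430),.065))
np.save("v.npy",v)
E
```

```text
station [ 0.6301  0.1021 -0.1446] -8.284889794017381 [-0.1793 -1.1218  1.2198  0.9038  0.3603 -1.0248 -0.6963 -0.5834  0.1491
  0.9727]
roller L [-56.1184   1.119 ] ring top [-41.8882  18.1411] bot [-42.855  -16.8625] cap [-41.406    0.8351]
gauge [-27.072   57.8595] [-5.9377 57.9175] [-27.0263   0.0396] [-6.1143  0.1221]
gauge [-26.0897  59.6568] [-6.8482 59.7096] [-26.0481   7.0154] [-7.009   7.0906]
gauge [-25.7623  60.2559] [-7.1518 60.307 ] [-25.7221   9.3407] [-7.3073  9.4134]
bar ends [-118.4582    8.5234] [-110.4189   18.231 ] [-70.0962  -1.8518] [-77.3905 -14.2861]
```

Request:
play_rows(steps=[[[0.003,0.002,0.025,0,0,0],[0.002,0.002,0.03,0,0,0],[0,0,0.02,0,0,0],[0,0,0,0,0,0],[0,0,0,0,0,0]]])

```text
t: 7.85
tcp_pos: [0.6204, 0.103, 0.1072]
tool_rot: [0.756, 0.655, 0.001, 0.001]
force: [-0.4, 0.5, -2.6]
finger_gap: 0.15
```

```bash
python3 - <<'E'
from h import *
np.set_printoptions(precision=4,suppress=True)
st=manip.sense();print(st["t"],st["tcp_pos"],st["q"].round(2),st["force"])
w=manip.snapshot("wrist");save(w,"w4",(110,30,350,240),3)
np.savez("w4.npz",K=w["K"],T=w["world_from_camera"])
E
```

```text
7.85 [0.6204 0.103  0.1072] [-0.01  0.72  1.54 -0.    0.88  0.13] [-0.4418  0.452  -2.6124]
```

View pics/w4.png

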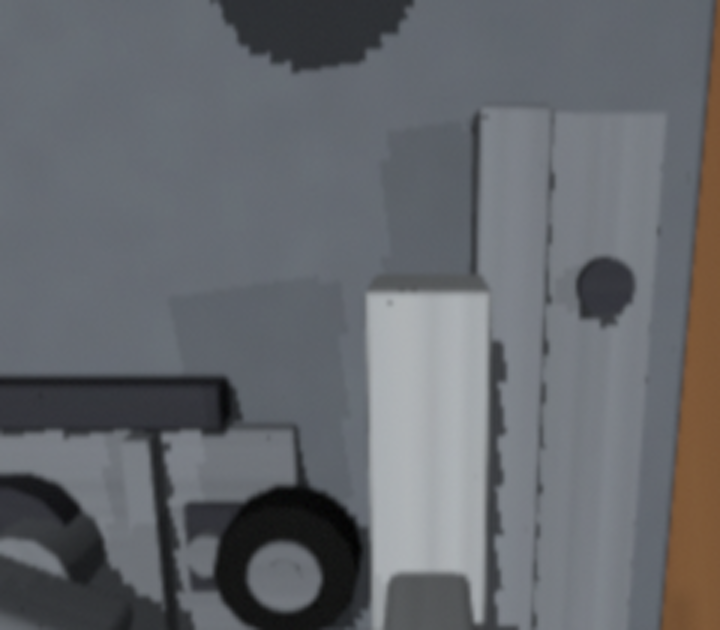

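```bash
python3 - <<'E'
from h import *
np.set_printoptions(precision=4,suppress=True)
d=np.load("w4.npz");w=dict(K=d["K"],world_from_camera=d["T"])
v=np.load("v.npy")
def inv(v,X):
    a=v[2];dx,dy=X[0]-v[0],X[1]-v[1];return np.array([dx*np.cos(a)+dy*np.sin(a),-dx*np.sin(a)+dy*np.cos(a)])*1000
g=lambda x,y,z:inv(v,onz(w,(110+x/3,30+y/3),z))
print("fence corner",g(482,112,.036),"plate R",g(711,60,.01),g(664,600,.01),"fence foot?",g(473,112,.01))
print("roller R",g(361,560,.036),"L",g(216,560,.036),"top",g(288,487,.036),"cap",g(285,577,.036))
for z in(.073,.076):print("gauge",g(366,292,z),g(490,292,z),g(372,570,z),g(485,570,z))
E
```

```text
fence corner [ 0.1787 93.2959] plate R [ 49.2302 104.8786] [ 49.3714 -18.8579] fence foot? [-0.2755 94.7341]
roller R [-24.3143   2.9435] L [-55.7193   2.9482] top [-39.3601  19.6184] cap [-40.9667  -1.0646]
gauge [-19.8145  64.6174] [-0.1075 64.6287] [-19.7164  16.6403] [ 0.0665 16.6368]
gauge [-19.6296  64.9751] [-0.3103 64.9861] [-19.5334  17.9418] [-0.1397 17.9383]
```

Request:
play_rows(steps=[[[0,-0.0025,0,0,0,0],[0,0,0.015,0,0,0],[0,0,0.015,0,0,0],[0,0,0.004,0,0,0],[0,0,0,0,0,0]]])

```text
t: 8.52
tcp_pos: [0.6168, 0.1038, 0.0713]
tool_rot: [0.755, 0.655, -0.001, -0.001]
force: [0.3, 0.2, -2.8]
finger_gap: 0.156
```

```bash
python3 - <<'E'
from h import *
st=manip.sense();print(st["t"],st["tcp_pos"],st["q"].round(2),st["force"])
w=manip.snapshot("wrist");save(w,"w5",(110,30,350,240),3)
np.savez("w5.npz",K=w["K"],T=w["world_from_camera"])
E
```

```text
8.525 [0.61677732 0.10379889 0.0713114 ] [-0.01  0.77  1.56  0.    0.81  0.13] [ 0.3141491   0.1809219  -2.75969087]
```

View pics/w5.png

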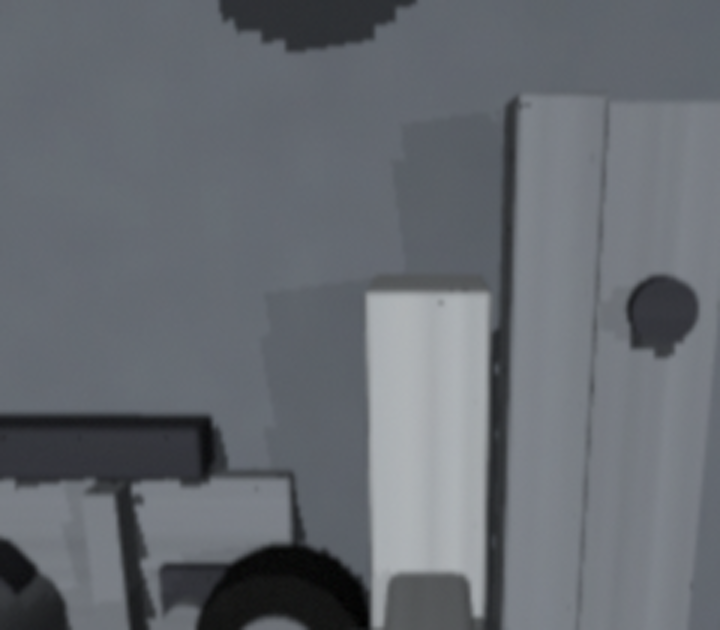

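Request:
play_rows(steps=[[[0,0.0012,0,0,0,0],[0,0,0.002,0,0,0],[0,0,0,0,0,0]]])

```text
t: 8.95
tcp_pos: [0.6184, 0.1036, 0.0704]
tool_rot: [0.755, 0.655, 0.0, 0.0]
force: [0.6, 0.8, -1.0]
finger_gap: 0.157
```

Request:
play_rows(steps=[[[0,0,0.0015,0,0,0],[0,0,0,0,0,0]]])

```text
t: 9.2
tcp_pos: [0.6183, 0.1036, 0.0687]
tool_rot: [0.755, 0.655, -0.0, -0.0]
force: [0.8, -0.1, -1.9]
finger_gap: 0.153
```

Request:
play_rows(steps=[[[0,0,0.001,0,0,0],[0,0,0,0,0,0]]])

```text
t: 9.45
tcp_pos: [0.6185, 0.1037, 0.0682]
tool_rot: [0.755, 0.655, 0.0, 0.0]
force: [-0.8, 0.5, 1.3]
finger_gap: 0.15
```

Request:
play_rows(steps=[[[0,0,0.001,0,0,0],[0,0,0,0,0,0]]])

```text
t: 9.7
tcp_pos: [0.6185, 0.1037, 0.0682]
tool_rot: [0.755, 0.655, 0.0, 0.0]
force: [-2.5, 0.3, 7.2]
finger_gap: 0.154
```

Request:
play_rows(steps=[[[0,0,-0.001,0,0,0],[0,0,0,0,0,0],[0,0,0,0,0,0]]], fingers=0.38)

```text
t: 10.07
tcp_pos: [0.6185, 0.1036, 0.0676]
tool_rot: [0.756, 0.655, -0.0, -0.0]
force: [1.0, -0.6, -0.3]
finger_gap: 0.379
```

Request:
play_rows(steps=[[[0,0,-0.03,0,0,0],[0,0,-0.05,0,0,0],[0,-0.03,-0.03,0,0,0],[-0.03,-0.04,0,0,0,0],[0,0,0,0,0,0],[0,0,0,0,0,0]]])

```text
t: 10.82
tcp_pos: [0.5457, 0.0837, 0.178]
tool_rot: [0.756, 0.655, 0.001, 0.0]
force: [0.7, 0.3, -0.4]
finger_gap: 0.382
```

```bash
python3 - <<'E'
from h import *
st=manip.sense();print(st["t"],st["tcp_pos"],st["q"].round(2),st["force"])
w=manip.snapshot("wrist");save(w,"w6",None,1.5)
np.savez("w6.npz",K=w["K"],T=w["world_from_camera"],img=w["img"])
E
```

```text
10.825 [0.54566515 0.08371507 0.17802483] [-0.05  0.54  1.69  0.    0.91  0.09] [ 0.68295954  0.27982487 -0.4044544 ]
```

View pics/w6.png

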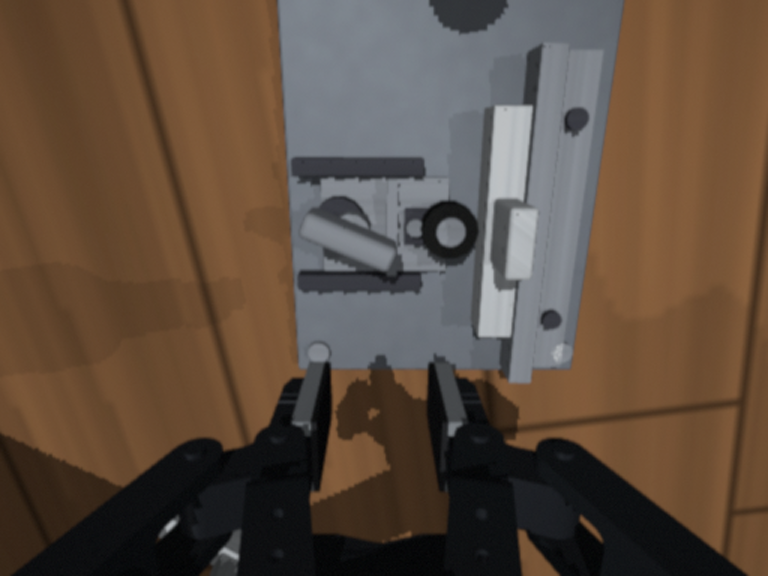

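The gauge stands upright between roller and fence, at (505,220) with its grip at (521,242). The roller is at (450,230). The bar head runs from (309,222) to (391,259).

```bash
python3 - <<'E'
from h import *
np.set_printoptions(precision=4,suppress=True)
L=lambda n:(lambda d:dict(K=d["K"],world_from_camera=d["T"]))(np.load(n))
w=L("w6.npz");w3=L("w3.npz");v=np.load("v.npy")
def inv(v,X):
    a=v[2];dx,dy=X[0]-v[0],X[1]-v[1];return np.array([dx*np.cos(a)+dy*np.sin(a),-dx*np.sin(a)+dy*np.cos(a)])*1000
g=lambda x,y,z:inv(v,onz(w,(x/1.5,y/1.5),z))
c=[g(301,233,.065),g(315,208,.065),g(399,247,.065),g(386,271,.065)]
print("bar",c,np.mean(c,0)); e=(c[2]+c[3]-c[0]-c[1])/2;print(np.linalg.norm(e),np.degrees(np.arctan2(e[1],e[0])))
m=onz(w,(350/1.5,240/1.5),.065);print("centre world",np.mean([onz(w,(x/1.5,y/1.5),.065) for x,y in((301,233),(315,208),(399,247),(386,271))],0))
U=lambda x,y:np.array((110+x/2.7,50+y/2.7))
# end midpoints triangulated
print(tri((w,np.array((308,220))/1.5),(w3,U(40,338))),tri((w,np.array((392.5,259))/1.5),(w3,U(189,410))))
print("fence corner",g(545,44,.036),"roller",g(422,230,.036),g(478,230,.036),g(450,202,.036),g(450,259,.036))
print("gauge",g(492,105,.036),g(531,105,.036),g(478,336,.036),g(511,336,.036))
a=v[2];print("cam nominal",v[0]-.096*np.cos(a),v[1]-.096*np.sin(a))
print(manip.sense()["tcp_pos"])
E
```

```text
bar [array([-119.5827,    4.7733]), array([-112.1255,   17.1373]), array([-70.8869,  -2.3147]), array([-77.325 , -14.8307])] [-94.98     1.1913]
46.08954145436114 -25.068190603374585
centre world [0.5363 0.117  0.065 ]
(array([0.5158, 0.1297, 0.058 ]), array([0.0008, 0.0008])) (array([0.5556, 0.1041, 0.0633]), array([0.0002, 0.0002]))
fence corner [ 1.2025 93.6369] roller [-56.8694   0.4688] [-25.6548   0.4839] [-42.0216  15.9711] [-40.4488 -16.2074]
gauge [-22.8617  65.4611] [-2.8177 65.4823] [-21.2904 -63.9537] [ -1.4549 -63.9554]
cam nominal 0.5351349912502128 0.11594238074443607
[0.5462 0.0838 0.1779]
```

```bash
python3 - <<'E'
from h import *
plan([.5355,.1165,.12],146.7,7)
E
```

```text
from [0.5462 0.0838 0.1779] th 81.85 t 10.875 F [ 0.89 -0.18  0.63]
[[0.0044, -0.0022, 0.0083, 0.01, 0.01, -9.26], [0.0047, -0.0015, 0.0083, 0.01, 0.01, -9.26], [0.0049, -0.0007, 0.0083, 0.01, 0.01, -9.26], [0.0049, 0.0001, 0.0083, 0.01, 0.01, -9.26], [0.0048, 0.0009, 0.0083, 0.01, 0.01, -9.26], [0.0046, 0.0017, 0.0083, 0.01, 0.01, -9.26], [0.0043, 0.0024, 0.0083, 0.01, 0.01, -9.26]]
```

Request:
play_rows(steps=[[[0.0045,-0.002,0.008,0,0,-9.3],[0.0047,-0.0015,0.008,0,0,-9.3],[0.005,-0.001,0.008,0,0,-9.3],[0.005,0,0.008,0,0,-9.2],[0.005,0.001,0.008,0,0,-9.2],[0.0045,0.0017,0.008,0,0,-9.3],[0.0045,0.0025,0.008,0,0,-9.3],[0,0,0,0,0,0],[0,0,0,0,0,0]]], fingers=0.6)

```text
t: 12.0
tcp_pos: [0.5347, 0.1171, 0.1217]
tool_rot: [0.287, 0.958, 0.0, 0.0]
force: [-0.3, -0.7, -0.3]
finger_gap: 0.604
```

```bash
python3 - <<'E'
from h import *
np.set_printoptions(precision=4,suppress=True)
plan([.5355,.1165,.064],146.7,2)
w=manip.snapshot("wrist");save(w,"w7",None,1.5)
np.savez("w7.npz",K=w["K"],T=w["world_from_camera"],img=w["img"])
E
```

```text
from [0.5347 0.1171 0.1217] th 146.65 t 12.0 F [-0.33 -0.72 -0.31]
[[-0.0005, -0.0, 0.0289, 0.01, 0.02, -0.02], [-0.0005, -0.0, 0.0289, 0.01, 0.02, -0.02]]
```

View pics/w7.png

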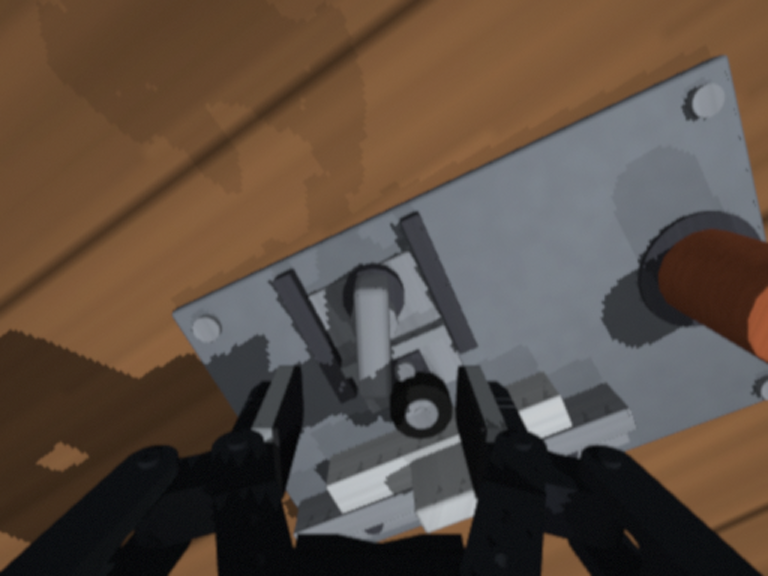

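```bash
python3 - <<'E'
from h import *
np.set_printoptions(precision=4,suppress=True)
d=np.load("w7.npz");w=dict(K=d["K"],world_from_camera=d["T"])
P=[onz(w,(x/1.5,y/1.5),.065) for x,y in((356,290),(388,290),(390,402),(359,402))];print(np.array(P),np.mean(P,0))
e=(P[0]+P[1]-P[2]-P[3])/2;print(np.linalg.norm(e),np.degrees(np.arctan2(e[1],e[0])))
w6=(lambda d:dict(K=d["K"],world_from_camera=d["T"]))(np.load("w6.npz"))
print(tri((w,(372/1.5,290/1.5)),(w6,(308/1.5,220/1.5))),tri((w,(374.5/1.5,402/1.5)),(w6,(392.5/1.5,259/1.5))))
m=np.mean(P,0);plan([m[0],m[1],.064],146.7,2)
E
```

```text
[[0.5106 0.1235 0.065 ]
 [0.5175 0.134  0.065 ]
 [0.5601 0.1073 0.065 ]
 [0.5528 0.0963 0.065 ]] [0.5353 0.1153 0.065 ]
0.05022161809602949 147.53151849383528
(array([0.5159, 0.1282, 0.0584]), array([0.0007, 0.0007])) (array([0.5554, 0.1037, 0.067 ]), array([0.0012, 0.0012]))
from [0.5346 0.117  0.1219] th 146.66 t 12.05 F [0.09 0.25 0.08]
[[-0.0007, -0.0005, 0.029, 0.02, 0.02, -0.02], [-0.0007, -0.0005, 0.029, 0.02, 0.02, -0.02]]
```

Request:
play_rows(steps=[[[-0.0005,-0.0005,0.029,0,0,-0.4],[-0.0005,-0.0005,0.029,0,0,-0.4],[0,0,0,0,0,0],[0,0,0,0,0,0]]])

```text
t: 12.55
tcp_pos: [0.5348, 0.1156, 0.0646]
tool_rot: [0.28, 0.96, 0.0, 0.001]
force: [0.0, 0.4, -0.3]
finger_gap: 0.601
```

Request:
play_rows(steps=[[[0,0,0,0,0,0],[0,0,0,0,0,0],[0,0,0,0,0,0],[0,0,0,0,0,0]]], fingers=0, squeeze=80)

```text
t: 13.05
tcp_pos: [0.5342, 0.1146, 0.0659]
tool_rot: [0.278, 0.961, -0.001, 0.001]
force: [-4.2, -5.9, 11.8]
finger_gap: 0.146
```

```bash
python3 - <<'E'
from h import *
np.set_printoptions(precision=3,suppress=True)
st=manip.sense();print(st["t"],st["tcp_pos"],st["q"],st["force"],st["ft_torque"],st["finger_gap"])
E
```

```text
13.05 [0.534 0.115 0.066] [ 0.008  0.717  1.769 -0.003  0.655 -0.997] [-4.241 -5.946 11.765] [-0.884  0.124  0.229] 0.1460734216393163
```

Request:
play_rows(steps=[[[0,0,-0.0015,0,0,0],[0,0,0,0,0,5],[0,0,0,0,0,5],[0,0,0,0,0,0]]])

```text
t: 13.55
tcp_pos: [0.5342, 0.1147, 0.066]
tool_rot: [0.362, 0.932, -0.001, 0.001]
force: [1.7, -7.4, 2.3]
finger_gap: 0.146
```

```bash
python3 - <<'E'
from h import *
np.set_printoptions(precision=3,suppress=True)
st=manip.sense();print(st["t"],st["tcp_pos"],st["q"],st["force"],st["ft_torque"],st["finger_gap"])
plan(st["tcp_pos"],90,1)
E
```

```text
13.55 [0.534 0.115 0.066] [ 0.008  0.717  1.768 -0.002  0.656 -0.821] [ 1.677 -7.389  2.267] [-0.876  0.23  -0.078] 0.14581822090359967
from [0.534 0.115 0.066] th 137.59 t 13.55 F [ 1.68 -7.39  2.27]
[[0.0, 0.0, 0.0, -0.0, 0.1, 47.59]]
```

Request:
play_rows(steps=[[[0,0,0,0,0,7],[0,0,0,0,0,7],[0,0,0,0,0,7],[0,0,0,0,0,7],[0,0,0,0,0,7],[0,0,0,0,0,7],[0,0,0,0,0,0]]])

```text
t: 14.42
tcp_pos: [0.5344, 0.1147, 0.066]
tool_rot: [0.672, 0.741, -0.0, 0.001]
force: [-1.0, -6.5, 3.3]
finger_gap: 0.145
```

```bash
python3 - <<'E'
from h import *
np.set_printoptions(precision=3,suppress=True)
st=manip.sense();print(st["t"],st["tcp_pos"],st["q"],st["force"],st["ft_torque"],st["finger_gap"])
plan(st["tcp_pos"],90,1)
t=manip.snapshot("wrist");save(t,"w8",None,1.5)
np.savez("w8.npz",K=t["K"],T=t["world_from_camera"],img=t["img"])
E
```

```text
14.425 [0.534 0.115 0.066] [ 0.008  0.717  1.768 -0.002  0.656 -0.088] [-1.03  -6.517  3.302] [-1.501  0.099 -0.228] 0.14499708435815103
from [0.534 0.115 0.066] th 95.6 t 14.425 F [-1.03 -6.52  3.3 ]
[[0.0, 0.0, 0.0, 0.05, 0.08, 5.6]]
```

View pics/w8.png

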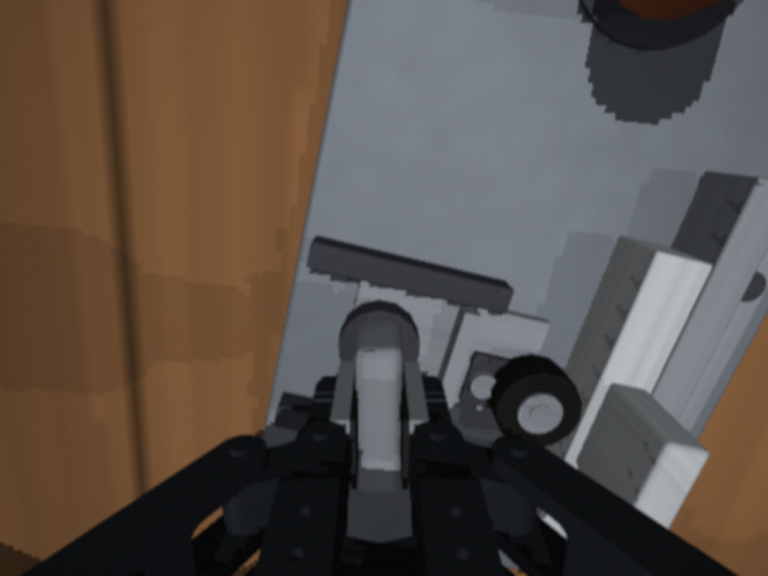

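Request:
play_rows(steps=[[[0,0,0,0,0,6],[0,0,0,0,0,6],[0,0,0,0,0,6],[0,0,0,0,0,6],[0,0,0,0,0,5],[0,0,0,0,0,0],[0,0,0,0,0,0]]])

```text
t: 15.35
tcp_pos: [0.5345, 0.1147, 0.066]
tool_rot: [0.835, 0.55, 0.0, 0.001]
force: [-1.4, -8.5, 2.6]
finger_gap: 0.146
```

```bash
python3 - <<'E'
from h import *
np.set_printoptions(precision=3,suppress=True)
st=manip.sense();print(st["t"],st["tcp_pos"],st["q"],st["force"],st["ft_torque"],st["finger_gap"])
plan(st["tcp_pos"],90,1)
t=manip.snapshot("wrist");save(t,"w9",(200,100,512,384),2.4)
np.savez("w9.npz",K=t["K"],T=t["world_from_camera"],img=t["img"])
E
```

```text
15.35 [0.535 0.115 0.066] [ 0.008  0.717  1.768 -0.002  0.656  0.417] [-1.379 -8.547  2.568] [-0.901  0.102  0.044] 0.14564731609936593
from [0.534 0.115 0.066] th 66.67 t 15.35 F [-1.38 -8.55  2.57]
[[0.0, 0.0, 0.0, 0.07, 0.07, -23.33]]
```

View pics/w9.png

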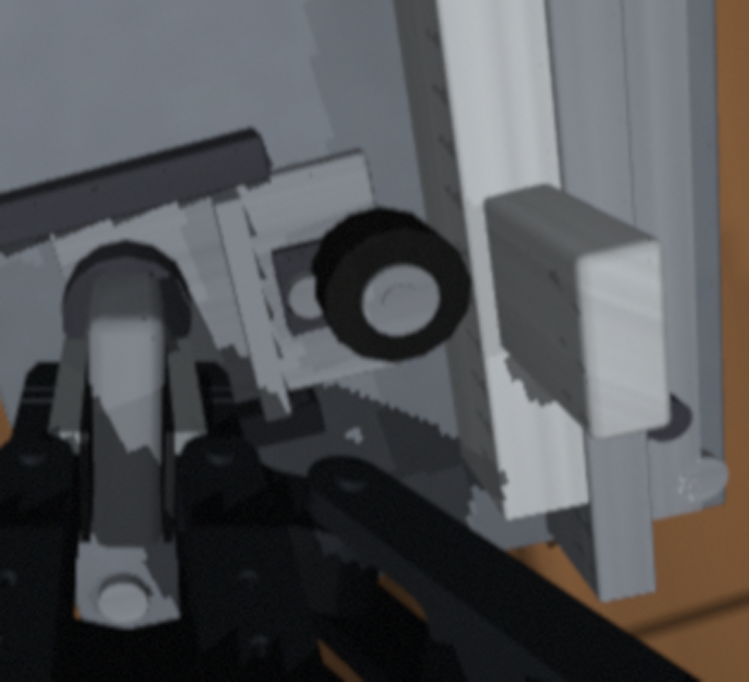

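Request:
play_rows(steps=[[[0,0,0,0,0,0],[0,0,0,0,0,0],[0,0,0,0,0,0]]], fingers=0.5)

```text
t: 15.78
tcp_pos: [0.5339, 0.1159, 0.0652]
tool_rot: [0.836, 0.549, 0.0, -0.0]
force: [-0.2, -1.3, 0.3]
finger_gap: 0.502
```

Request:
play_rows(steps=[[[0,0,-0.03,0,0,0],[0,0,-0.05,0,0,0],[0,0,-0.03,0,0,0],[0,0,0,0,0,0],[0,0,0,0,0,0]]])

```text
t: 16.4
tcp_pos: [0.5332, 0.1157, 0.1745]
tool_rot: [0.836, 0.549, -0.001, -0.001]
force: [-0.6, -0.1, -0.1]
finger_gap: 0.502
```

```bash
python3 - <<'E'
from h import *
t=manip.snapshot("wrist");save(t,"w10",(200,50,480,260),2.8)
np.savez("w10.npz",K=t["K"],T=t["world_from_camera"],img=t["img"])
# straddle pose: jaws along station y, above grip: tool x along station -x or +x
v=np.load("v.npy");a=v[2]
W=lambda x,y:(v[0]+x*np.cos(a)-y*np.sin(a),v[1]+x*np.sin(a)+y*np.cos(a))
print(manip.sense()["q"].round(2),np.degrees(a))
for th in(np.degrees(a),81.7,np.degrees(a)+180): plan([*W(-.010,0.0005),.13],th,9)
E
```

```text
[0.01 0.54 1.71 0.   0.9  0.42] -8.284889794017381
from [0.533  0.1157 0.174 ] th 66.57 t 16.45 F [0.31 0.19 0.06]
[[0.0027, 0.0094, 0.0049, -0.01, 0.02, 8.32], [0.004, 0.0089, 0.0049, -0.01, 0.02, 8.32], [0.0053, 0.0083, 0.0049, -0.01, 0.02, 8.32], [0.0064, 0.0074, 0.0049, -0.01, 0.02, 8.32], [0.0074, 0.0064, 0.0049, -0.01, 0.02, 8.32], [0.0083, 0.0053, 0.0049, -0.01, 0.02, 8.32], [0.0089, 0.004, 0.0049, -0.01, 0.02, 8.32], [0.0094, 0.0027, 0.0049, -0.01, 0.02, 8.32], [0.0097, 0.0013, 0.0049, -0.01, 0.02, 8.32]]
from [0.533  0.1157 0.174 ] th 66.57 t 16.45 F [0.31 0.19 0.06]
[[0.0027, 0.0094, 0.0049, -0.02, 0.0, -1.68], [0.0024, 0.0095, 0.0049, -0.02, 0.0, -1.68], [0.0021, 0.0096, 0.0049, -0.02, 0.0, -1.68], [0.0018, 0.0096, 0.0049, -0.02, 0.0, -1.68], [0.0016, 0.0097, 0.0049, -0.02, 0.0, -1.68], [0.0013, 0.0097, 0.0049, -0.02, 0.0, -1.68], [0.001, 0.0097, 0.0049, -0.02, 0.0, -1.68], [0.0007, 0.0098, 0.0049, -0.02, 0.0, -1.68], [0.0004, 0.0098, 0.0049, -0.02, 0.0, -1.68]]
from [0.533  0.1157 0.174 ] th 66.57 t 16.45 F [0.31 0.19 0.06]
[[0.0027, 0.0094, 0.0049, -0.02, -0.01, -11.68], [0.0007, 0.0098, 0.0049, -0.02, -0.01, -11.68], [-0.0013, 0.0097, 0.0049, -0.02, -0.01, -11.68], [-0.0032, 0.0093, 0.0049, -0.02, -0.01, -11.68], [-0.005, 0.0084, 0.0049, -0.02, -0.01, -11.68], [-0.0066, 0.0072, 0.0049, -0.02, -0.01, -11.68], [-0.0079, 0.0057, 0.0049, -0.02, -0.01, -11.68], [-0.0089, 0.004, 0.0049, -0.02, -0.01, -11.68], [-0.0096, 0.0021, 0.0049, -0.02, -0.01, -11.68]]
```

View pics/w10.png

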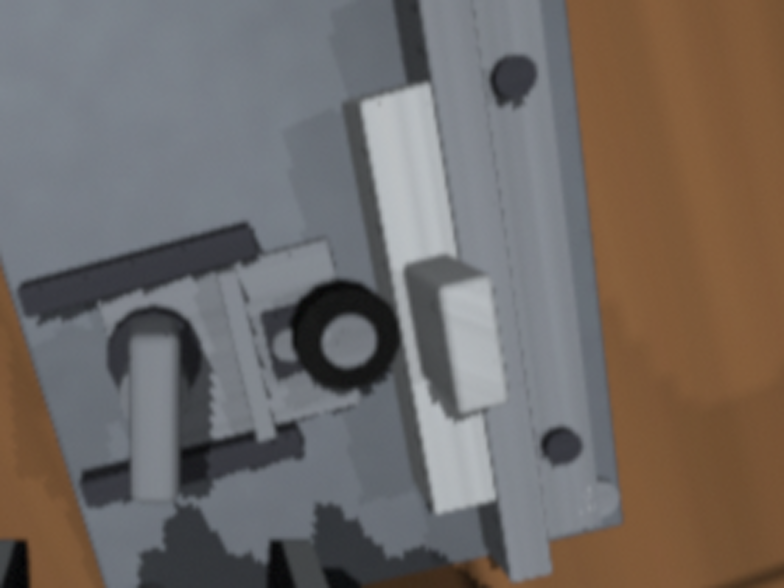

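Top view crop: the gauge lies flush on the fence with no gap left, and the roller rim at (398,335) touches it. Now I feel the drag with the jaws straddling the grip along the feed direction.

Request:
play_rows(steps=[[[0.0027,0.0094,0.004,0,0,8.3],[0.004,0.009,0.004,0,0,8.3],[0.0053,0.0083,0.004,0,0,8.3],[0.0064,0.0074,0.004,0,0,8.3],[0.0074,0.0064,0.004,0,0,8.3],[0.0083,0.0053,0.004,0,0,8.3],[0.009,0.004,0.004,0,0,8.3],[0.0094,0.0027,0.004,0,0,8.4],[0.0097,0.0013,0.004,0,0,8.4],[0,0,0,0,0,0]]], fingers=0.6)

```text
t: 17.7
tcp_pos: [0.621, 0.1039, 0.1371]
tool_rot: [0.997, -0.072, -0.002, 0.0]
force: [0.1, 0.1, -0.3]
finger_gap: 0.6
```

```bash
python3 - <<'E'
from h import *
st=manip.sense();print(st["q"].round(2))
t=manip.snapshot("wrist");save(t,"w11",None,1.5)
np.savez("w11.npz",K=t["K"],T=t["world_from_camera"],img=t["img"])
v=np.load("v.npy");a=v[2]
W=lambda x,y:(v[0]+x*np.cos(a)-y*np.sin(a),v[1]+x*np.sin(a)+y*np.cos(a))
plan([*W(-.010,0.0005),.067],np.degrees(a),2)
E
```

```text
[-0.01  0.68  1.52  0.    0.95  1.7 ]
from [0.6206 0.1041 0.1375] th -8.2 t 17.75 F [ 0.97 -0.87 -0.68]
[[-0.0, 0.0, 0.0352, 0.01, 0.1, 0.04], [-0.0001, 0.0, 0.0352, 0.01, 0.1, 0.04]]
```

View pics/w11.png

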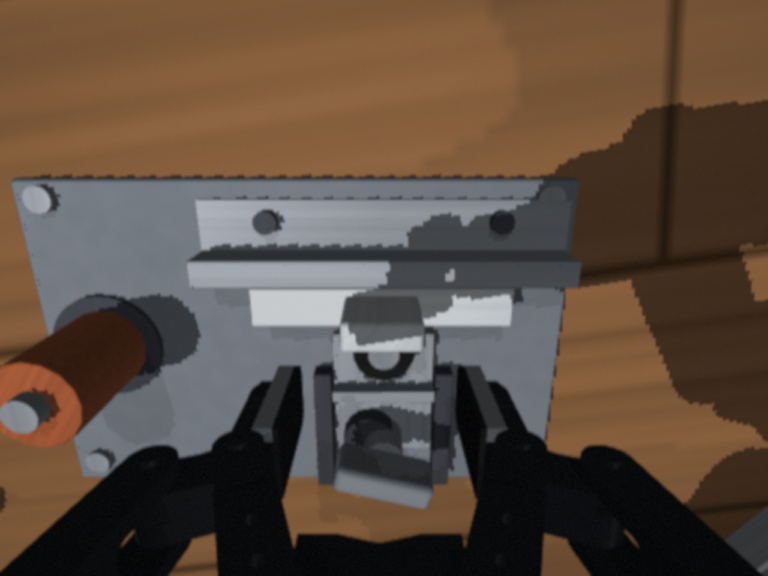

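Request:
play_rows(steps=[[[0,0,0.03,0,0,0],[0,0,0.03,0,0,0],[0,0,0.009,0,0,0],[0,0,0,0,0,0],[0,0,0,0,0,0]]])

```text
t: 18.38
tcp_pos: [0.6224, 0.1042, 0.0714]
tool_rot: [0.997, -0.072, 0.001, -0.0]
force: [-0.0, 0.3, 0.7]
finger_gap: 0.597
```

Request:
play_rows(steps=[[[0,-0.002,0,0,0,0],[0,-0.002,0,0,0,0],[0,-0.001,0,0,0,0],[0,0,0,0,0,0]]])

```text
t: 18.88
tcp_pos: [0.6224, 0.1092, 0.0705]
tool_rot: [0.997, -0.073, 0.0, -0.0]
force: [0.1, 0.2, 0.4]
finger_gap: 0.598
```

Request:
play_rows(steps=[[[0,-0.001,0,0,0,0],[0,-0.001,0,0,0,0],[0,-0.0005,0,0,0,0]]])

```text
t: 19.25
tcp_pos: [0.6225, 0.1105, 0.0703]
tool_rot: [0.997, -0.072, -0.0, 0.001]
force: [-0.8, -5.7, 0.7]
finger_gap: 0.599
```

Request:
play_rows(steps=[[[0,-0.0005,0,0,0,0],[0,-0.0005,0,0,0,0]]])

```text
t: 19.5
tcp_pos: [0.6225, 0.1108, 0.0704]
tool_rot: [0.997, -0.072, -0.0, 0.001]
force: [-1.3, -7.4, 1.4]
finger_gap: 0.598
```

Request:
play_rows(steps=[[[0,-0.0005,0,0,0,0],[0,-0.0005,0,0,0,0]]])

```text
t: 19.75
tcp_pos: [0.6226, 0.1114, 0.0704]
tool_rot: [0.997, -0.072, -0.001, 0.002]
force: [-1.3, -7.1, 2.1]
finger_gap: 0.608
```

Request:
play_rows(steps=[[[0,-0.0005,0,0,0,0],[0,-0.0005,0,0,0,0]]])

```text
t: 20.0
tcp_pos: [0.6228, 0.1124, 0.0704]
tool_rot: [0.997, -0.072, -0.001, 0.002]
force: [-1.7, -8.2, 1.0]
finger_gap: 0.6
```

Request:
play_rows(steps=[[[0,-0.0005,0,0,0,0],[0,-0.0005,0,0,0,0]]])

```text
t: 20.25
tcp_pos: [0.6229, 0.1134, 0.0704]
tool_rot: [0.997, -0.072, -0.001, 0.002]
force: [-1.3, -8.3, 1.9]
finger_gap: 0.604
```

Drag is about 8.2 N. That is light but near the upper end, so I back the bolt off slightly and measure again, which also gives the friction slope.

Request:
play_rows(steps=[[[0,0.004,0,0,0,0],[0,0.001,-0.02,0,0,0],[0,0,-0.045,0,0,0],[0,0,0,0,0,0]]])

```text
t: 20.75
tcp_pos: [0.6258, 0.1112, 0.1405]
tool_rot: [0.997, -0.073, 0.005, -0.001]
force: [0.3, 0.1, 0.3]
finger_gap: 0.601
```

```bash
python3 - <<'E'
from h import *
t=manip.snapshot("wrist");save(t,"w12",(120,120,420,384),2.5)
np.savez("w12.npz",K=t["K"],T=t["world_from_camera"],img=t["img"])
plan([.535,.1155,.130],66.6,8)
E
```

```text
from [0.6243 0.1111 0.1385] th -8.32 t 20.8 F [0.51 0.03 0.68]
[[-0.0111, 0.0011, 0.001, 0.02, -0.04, -9.37], [-0.0112, -0.0008, 0.001, 0.02, -0.04, -9.37], [-0.0109, -0.0026, 0.001, 0.02, -0.04, -9.37], [-0.0103, -0.0043, 0.001, 0.02, -0.04, -9.37], [-0.0095, -0.0059, 0.001, 0.02, -0.04, -9.37], [-0.0084, -0.0074, 0.001, 0.02, -0.04, -9.37], [-0.0071, -0.0086, 0.001, 0.02, -0.04, -9.37], [-0.0056, -0.0097, 0.0011, 0.02, -0.04, -9.37]]
```

View pics/w12.png

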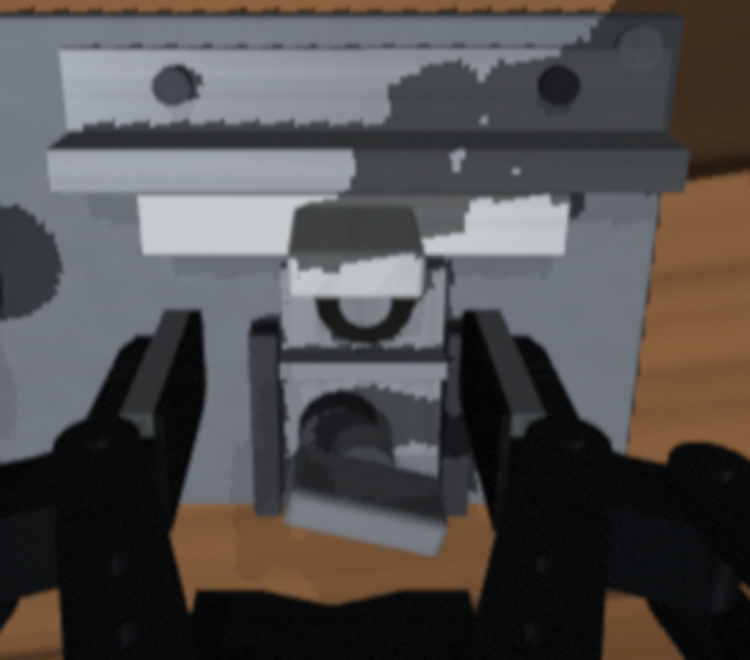

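Request:
play_rows(steps=[[[-0.011,0.001,0.001,0,0,-9.4],[-0.011,-0.001,0.001,0,0,-9.4],[-0.011,-0.0026,0.001,0,0,-9.4],[-0.0103,-0.0043,0.001,0,0,-9.4],[-0.0095,-0.006,0.001,0,0,-9.4],[-0.0084,-0.0074,0.001,0,0,-9.3],[-0.007,-0.0086,0.001,0,0,-9.3],[-0.0056,-0.0097,0.001,0,0,-9.3],[0,0,0,0,0,0],[0,0,0,0,0,0]]])

```text
t: 22.05
tcp_pos: [0.5339, 0.1154, 0.1273]
tool_rot: [0.837, 0.548, 0.0, 0.0]
force: [0.3, -0.2, 0.0]
finger_gap: 0.604
```

```bash
python3 - <<'E'
from h import *
t=manip.snapshot("wrist");save(t,"w13",None,1.5)
plan([.5345,.1155,.066],66.6,2)
E
```

```text
from [0.534  0.1153 0.1273] th 66.46 t 22.1 F [ 0.19  0.18 -0.32]
[[0.0002, 0.0002, 0.0307, 0.02, -0.01, -0.07], [0.0002, 0.0002, 0.0307, 0.02, -0.01, -0.07]]
```

View pics/w13.png

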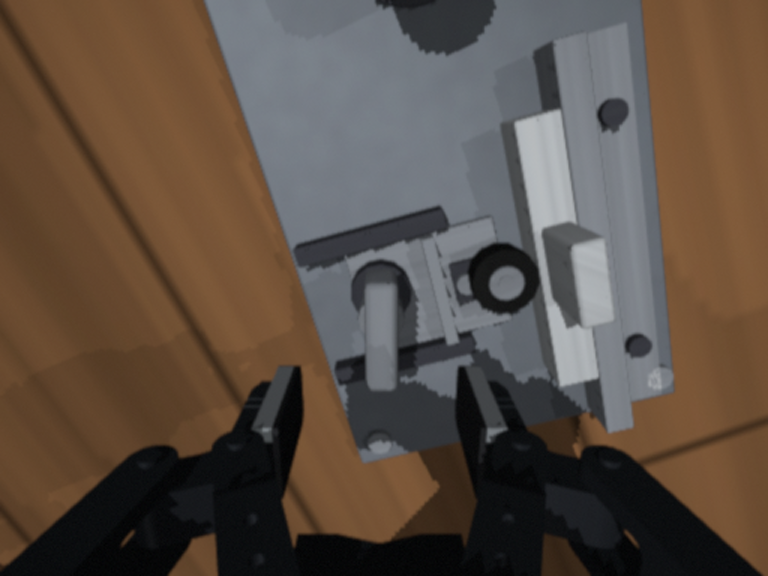

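Jaws are centred on the bar (380,330). Descend, grip and turn back 8°.

Request:
play_rows(steps=[[[0,0,0.03,0,0,0],[0,0,0.03,0,0,0],[0,0,0,0,0,0]]])

```text
t: 22.48
tcp_pos: [0.5323, 0.1152, 0.0655]
tool_rot: [0.836, 0.548, -0.002, -0.001]
force: [0.2, -0.5, 0.7]
finger_gap: 0.602
```

Request:
play_rows(steps=[[[0,0,0,0,0,0],[0,0,0,0,0,0],[0,0,0,0,0,0],[0,0,0,0,0,0]]], fingers=0)

```text
t: 22.98
tcp_pos: [0.5347, 0.1152, 0.0687]
tool_rot: [0.836, 0.549, 0.001, 0.001]
force: [0.5, -0.9, 6.0]
finger_gap: 0.143
```

Request:
play_rows(steps=[[[0,0,0,0,0,-4],[0,0,0,0,0,-4],[0,0,0,0,0,0],[0,0,0,0,0,0]]])

```text
t: 23.48
tcp_pos: [0.5346, 0.1152, 0.0687]
tool_rot: [0.796, 0.606, 0.001, 0.001]
force: [-0.3, -0.8, 5.4]
finger_gap: 0.146
```

Request:
play_rows(steps=[[[0,0,0,0,0,0],[0,0,0,0,0,0],[0,0,0,0,0,0]]], fingers=0.6)

```text
t: 23.85
tcp_pos: [0.5331, 0.1153, 0.0671]
tool_rot: [0.796, 0.606, -0.0, -0.0]
force: [-0.0, -1.0, 0.4]
finger_gap: 0.6
```

```bash
python3 - <<'E'
from h import *
plan([.5345,.1155,.066],66.6,2)
E
```

```text
from [0.5331 0.1153 0.0671] th 74.56 t 23.85 F [-0.03 -0.99  0.37]
[[0.0003, 0.0007, 0.0006, -0.02, 0.01, 3.98], [0.0003, 0.0006, 0.0006, -0.02, 0.01, 3.98]]
```

Request:
play_rows(steps=[[[0,0,-0.035,0,0,0],[0,0,-0.04,0,0,0],[0,0,0,0,0,0]]])

```text
t: 24.22
tcp_pos: [0.5353, 0.1154, 0.1449]
tool_rot: [0.796, 0.606, 0.003, 0.002]
force: [0.1, -0.6, -0.8]
finger_gap: 0.598
```

```bash
python3 - <<'E'
from h import *
plan([.6218,.1075,.138],-8.3,9)
E
```

```text
from [0.5353 0.1154 0.1449] th 74.57 t 24.225 F [ 0.13 -0.62 -0.81]
[[0.0017, 0.0095, 0.0008, 0.02, -0.04, 9.21], [0.0032, 0.0091, 0.0008, 0.02, -0.04, 9.21], [0.0046, 0.0085, 0.0008, 0.02, -0.04, 9.21], [0.0059, 0.0076, 0.0008, 0.02, -0.04, 9.21], [0.0071, 0.0066, 0.0008, 0.02, -0.04, 9.21], [0.008, 0.0054, 0.0008, 0.02, -0.04, 9.21], [0.0088, 0.004, 0.0008, 0.02, -0.04, 9.21], [0.0093, 0.0026, 0.0008, 0.02, -0.04, 9.21], [0.0096, 0.001, 0.0008, 0.02, -0.04, 9.21]]
```

Request:
play_rows(steps=[[[0.002,0.0095,0,0,0,9.2],[0.0034,0.009,0,0,0,9.2],[0.0048,0.0085,0,0,0,9.2],[0.006,0.0076,0,0,0,9.2],[0.0072,0.0066,0,0,0,9.2],[0.0081,0.0054,0,0,0,9.2],[0.009,0.004,0,0,0,9.2],[0.0095,0.0026,0,0,0,9.2],[0.0097,0.001,0,0,0,9.3],[0,0,0,0,0,0]]])

```text
t: 25.48
tcp_pos: [0.6207, 0.1081, 0.1409]
tool_rot: [0.997, -0.072, -0.001, 0.0]
force: [0.2, -0.6, -1.0]
finger_gap: 0.603
```

```bash
python3 - <<'E'
from h import *
plan([.6225,.1070,.070],-8.3,3)
t=manip.snapshot("wrist");save(t,"w14",(120,120,420,384),2.5)
E
```

```text
from [0.6207 0.1081 0.1409] th -8.24 t 25.475 F [ 0.21 -0.6  -1.04]
[[0.0007, 0.0003, 0.0236, 0.0, 0.03, 0.02], [0.0007, 0.0003, 0.0236, 0.0, 0.03, 0.02], [0.0007, 0.0003, 0.0236, 0.0, 0.03, 0.02]]
```

View pics/w14.png

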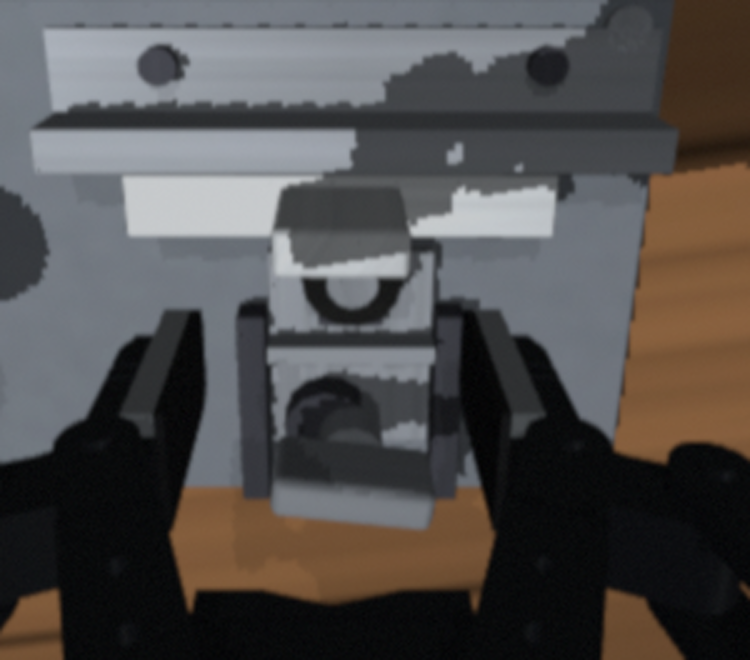

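Request:
play_rows(steps=[[[0,0,0.025,0,0,0],[0.001,0,0.025,0,0,0],[0,0,0.019,0,0,0],[0,0,0,0,0,0],[0,-0.001,0,0,0,0],[0,-0.001,0,0,0,0],[0,0,0,0,0,0]]])

```text
t: 26.4
tcp_pos: [0.6226, 0.1102, 0.0742]
tool_rot: [0.997, -0.073, 0.001, -0.0]
force: [-0.0, -0.0, -0.5]
finger_gap: 0.602
```

Request:
play_rows(steps=[[[0,-0.001,0,0,0,0],[0,-0.001,0,0,0,0]]])

```text
t: 26.65
tcp_pos: [0.6225, 0.1121, 0.0735]
tool_rot: [0.997, -0.073, 0.0, -0.0]
force: [0.1, -0.1, -0.3]
finger_gap: 0.603
```

Request:
play_rows(steps=[[[0,-0.001,0,0,0,0],[0,-0.0005,0,0,0,0]]])

```text
t: 26.9
tcp_pos: [0.6226, 0.1133, 0.0733]
tool_rot: [0.997, -0.072, -0.0, 0.0]
force: [-0.5, -1.5, 0.0]
finger_gap: 0.602
```

Request:
play_rows(steps=[[[0,-0.0005,0,0,0,0],[0,-0.0005,0,0,0,0]]])

```text
t: 27.15
tcp_pos: [0.6226, 0.1134, 0.0733]
tool_rot: [0.997, -0.072, -0.0, 0.001]
force: [-1.0, -6.3, 0.6]
finger_gap: 0.599
```

Request:
play_rows(steps=[[[0,-0.0005,0,0,0,0],[0,-0.0005,0,0,0,0]]])

```text
t: 27.4
tcp_pos: [0.6227, 0.1142, 0.0733]
tool_rot: [0.997, -0.072, -0.0, 0.001]
force: [-1.3, -6.1, 0.6]
finger_gap: 0.598
```

Request:
play_rows(steps=[[[0,-0.0005,0,0,0,0],[0,-0.0005,0,0,0,0]]])

```text
t: 27.65
tcp_pos: [0.6229, 0.1152, 0.0733]
tool_rot: [0.997, -0.072, -0.0, 0.001]
force: [-1.7, -5.8, 1.1]
finger_gap: 0.602
```

Drag is now about 6 N. The slope gives a nip of roughly 7 to 8 N, mid-range. Slide on.

Request:
play_rows(steps=[[[0,-0.002,0,0,0,0],[0,-0.002,0,0,0,0],[0,-0.002,0,0,0,0],[0,-0.002,0,0,0,0],[0,-0.002,0,0,0,0],[0,-0.002,0,0,0,0],[0,-0.002,0,0,0,0],[0,-0.002,0,0,0,0],[0,-0.002,0,0,0,0],[0,0,0,0,0,0]]])

```text
t: 28.9
tcp_pos: [0.6255, 0.1333, 0.0733]
tool_rot: [0.997, -0.072, -0.0, 0.001]
force: [-1.7, -4.3, 1.0]
finger_gap: 0.601
```

```bash
python3 - <<'E'
from h import *
t=manip.snapshot("wrist");save(t,"w15",(0,60,400,360),2)
np.savez("w15.npz",K=t["K"],T=t["world_from_camera"])
print(manip.sense()["tcp_pos"])
E
```

```text
[0.62548514 0.13325452 0.07325034]
```

View pics/w15.png

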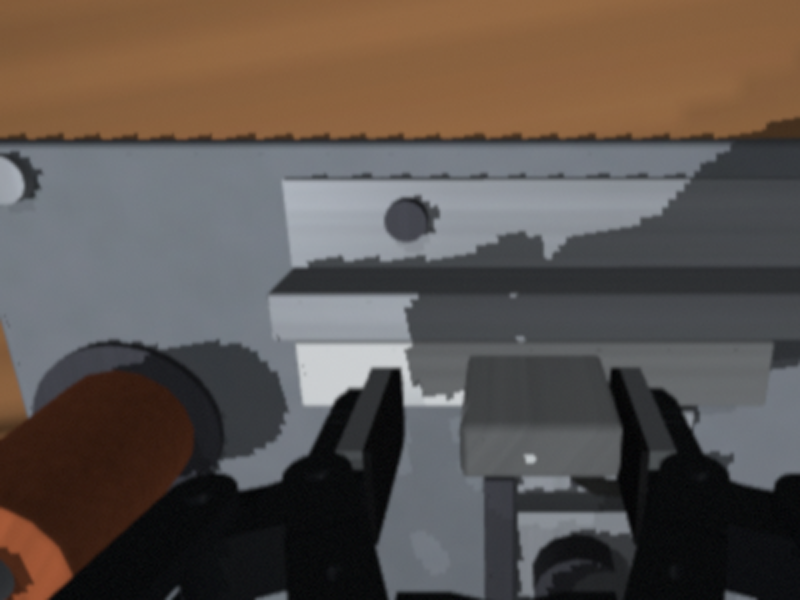

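Fence end is at column 272 and the gauge front at column 296, with a scale of 3.68 px/mm, so about 6.3 mm remain.

Request:
play_rows(steps=[[[0,-0.0015,0,0,0,0],[0,-0.0015,0,0,0,0],[0,-0.0015,0,0,0,0],[0,-0.001,0,0,0,0],[0,-0.0005,0,0,0,0]]])

```text
t: 29.58
tcp_pos: [0.6263, 0.139, 0.0732]
tool_rot: [0.997, -0.072, -0.0, 0.001]
force: [0.4, -5.1, 1.6]
finger_gap: 0.6
```

```bash
python3 - <<'E'
from h import *
t=manip.snapshot("wrist");save(t,"w16",(60,180,360,320),2.6)
print(manip.sense()["tcp_pos"],manip.sense()["force"])
E
```

```text
[0.62632149 0.13901957 0.07325087] [-0.03961434 -5.41048374  2.17498893]
```

View pics/w16.png

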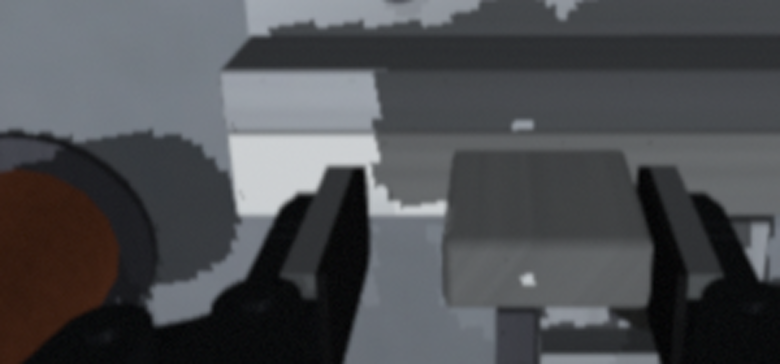

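Flush: the fence end and the gauge front both lie at column 230, and the drag is 5.4 N. Back off and lift clear.

Request:
play_rows(steps=[[[0,0.002,0,0,0,0],[0,0.004,0,0,0,0],[0,0,-0.02,0,0,0],[0,0,-0.05,0,0,0],[0,0,-0.04,0,0,0],[-0.03,0.03,0,0,0,0],[0,0,0,0,0,0],[0,0,0,0,0,0],[0,0,0,0,0,0]]])

```text
t: 30.75
tcp_pos: [0.5926, 0.1094, 0.1836]
tool_rot: [0.997, -0.072, 0.001, -0.0]
force: [0.2, -0.5, -0.4]
finger_gap: 0.603
```

```bash
python3 - <<'E'
from h import *
t=manip.snapshot("wrist");save(t,"w17",None,1.5)
s=manip.snapshot("scene");save(s,"s17",(200,110,380,250),4)
s=manip.snapshot("top");save(s,"t17",None,1)
print(manip.sense()["tcp_pos"],manip.sense()["force"],manip.sense()["t"])
E
```

```text
[0.59207756 0.10935257 0.18302656] [ 0.17871655 -0.16214905 -0.91132833] 30.9
```

View pics/w17.png

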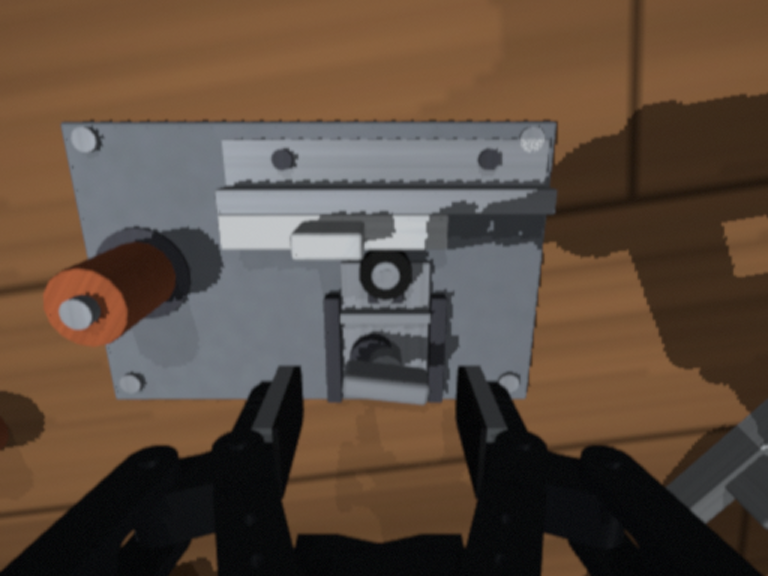

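View pics/s17.png

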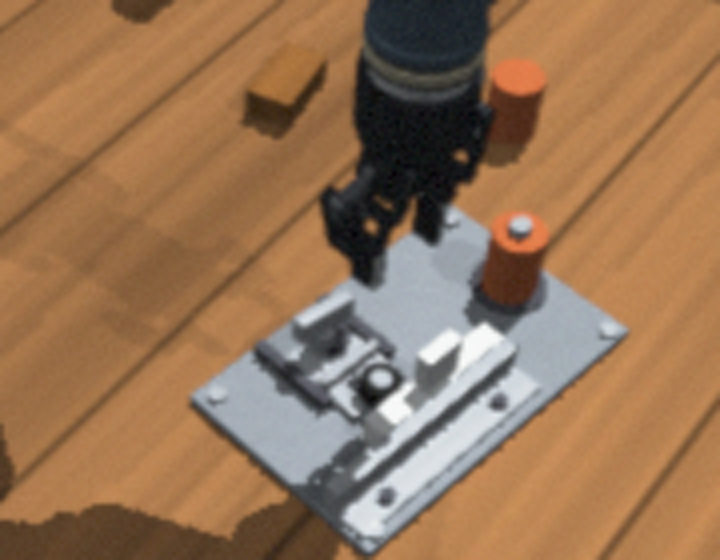

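The gauge front (219,217) is level with the fence end (218,213). The gauge stands upright along the fence with the roller at (385,275) against it, and the hand is clear.

```bash
python3 - <<'E'
from station import manip
print(manip.sign_off())
E
```

```text
the job is handed in; nothing more can be done
None
```

I stood the gauge in the gap, nipped it with the eccentric bolt, slid it flush with the fence's end, and handed the job in at about 31 s of the 72 s. No verdict was reported.

- **Which gauge:** I took the look-alike farthest from the base, at 0.54 m; the other two are at 0.45 m and 0.43 m.
- **Nip:** I turned the bolt 81° clockwise and felt a drag of about 8.2 N. I then backed it off 8°, and the drag fell to about 6 N. From that change I estimate the roller presses with about 7 to 8 N, inside the 3 to 13 N asked. This force is worked out from drag; I could not measure it directly.
- **Last checks:** In the pictures the gauge's front end is flush with the fence's end to about 1 mm. The gauge stands upright, flat against the fence and touched by the roller. Drag was 4.3 to 5.4 N at the end of the slide, and the gripper was clear of everything. I did not go near the duck, blank or spare sleeve, but I did not re-measure where they stand.
- **Disagreement:** The first drag reading, with the drag figures in the task, suggests about 12 N. The gap I measured in the pictures (24 to 26 mm) suggests 6 to 12 N. Backing the bolt off keeps either reading inside the band.

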